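# Stack drain reducers on a sprung display stand and catch it down

## Task

Build the reducer display on the sprung stand: put the largest orange fitting in the stand's round seat, the medium one in the top of that, the small one in the medium, and the closed plug on top, each standing upright and fully home in the one below. Then press the finished stack down until the stand's catch holds it down, and let go. Leave the bottle, the carton and the tin where they are.

Things in the scene. Friction and masses are not known exactly. Their poses are not given: they have to be found in the camera images.
- large_c (a point): largest orange plastic fitting, loose, standing upright: a round cup, outer diameter 66 mm, height 40 mm, with a round socket in its top (bore 58 mm, 12 mm deep, wall 4 mm) and a foot that tapers to 56 mm over its lowest 10 mm. The point is its centre, 20 mm above its underside; z is up. A fitting's lowest 12 mm go into the socket below it, so grip only the upper 25 mm of the outside. About 75 g
- medium_c (a point): medium orange fitting, same shape and height: outer diameter 54 mm, socket bore 46 mm and 12 mm deep, foot 44 mm. The point is its centre, 20 mm above its underside; fully home it stands 28 mm above the centre of the large one. Grip the upper 25 mm. About 55 g
- small_c (a point): small orange fitting, same shape and height: outer diameter 42 mm, socket bore 34 mm and 12 mm deep, foot 32 mm. The point is its centre, 20 mm above its underside; fully home it stands 28 mm above the centre of the medium one. Grip the upper 25 mm. About 40 g
- plug_c (a point): orange closed plug: outer diameter 30 mm, height 40 mm, flat solid top, foot tapering to 20 mm. The point is its centre, 20 mm above its underside; fully home it stands 28 mm above the centre of the small one. Grip the upper 25 mm. About 30 g
- seat (a point): centre of the floor of the round aluminium seat (bore 70 mm, 12 mm deep, outer diameter 80 mm) on top of the sprung stand (black base 104 mm square, fixed). The floor is 56 mm above the counter when the stand is up; the large fitting's underside rests on it, its centre 20 mm above this point. z is up; a steel catch stands beside the seat in its +x direction, 45 to 60 mm from the seat's axis and at most 50 mm above the counter, lower than the seat's rim
- lift (a joint): how far the stand's seat has been pressed down, in m: 0 when up, end stop at 0.024. The spring needs 3.5 N to start and about 10 N at the bottom, and the catch up to about 5 N more as it snaps past; the stack's weight alone does not sink it. Pressed beyond about 0.018 the catch snaps over the seat's lug; released, the seat then rises only to about 0.016 and stays. Not caught, it springs back to 0
- bottle_c (a point): bystander: green bottle with a white cap, 48 mm across and 115 mm tall, loose; the point is half-way up
- carton_c (a point): bystander: small blue carton 62 x 44 x 34 mm high, loose; the point is its centre
- tin_c (a point): bystander: steel tin with a paper label, 60 mm across and 60 mm tall, loose; the point is half-way up
Not all that is in view belongs to the job. Leave any pink or turquoise look-alike of the part that bears plug_c alone.

How it is judged (in metres and radians):
On the way, in this order (a step that is already met when the one before it is completed fails the run):
1. all four fittings stand nested in order in the seat, the stand still up or on its way down (horizontal distance between large_c and seat below 0.006 m and z of large_c in the frame of seat between 0.017 and 0.023 m and angle between each of large_c, medium_c, small_c, plug_c's own z axis and vertical below 0.1 rad and horizontal distance between medium_c and large_c below 0.006 m and z of medium_c in the frame of large_c between 0.025 and 0.031 m and horizontal distance between small_c and medium_c below 0.006 m and z of small_c in the frame of medium_c between 0.025 and 0.031 m and horizontal distance between plug_c and small_c below 0.006 m and z of plug_c in the frame of small_c between 0.025 and 0.031 m and value of joint lift below 0.013 m), for 0.04 s.
2. the stack has been pressed down until the catch holds (horizontal distance between large_c and seat below 0.006 m and z of large_c in the frame of seat between 0.017 and 0.023 m and angle between each of large_c, medium_c, small_c, plug_c's own z axis and vertical below 0.1 rad and horizontal distance between medium_c and large_c below 0.006 m and z of medium_c in the frame of large_c between 0.025 and 0.031 m and horizontal distance between small_c and medium_c below 0.006 m and z of small_c in the frame of medium_c between 0.025 and 0.031 m and horizontal distance between plug_c and small_c below 0.006 m and z of plug_c in the frame of small_c between 0.025 and 0.031 m and value of joint lift above 0.0145 m), for 0.3 s.
At the end, for the whole second after the job is handed in: Large fitting in the seat, medium in the large, small in the medium, plug in the small: each centred on the one below within 6 mm, at its fully-home height within 3 mm, upright within 0.1 rad and at rest (below 20 mm/s), and the stand held down by its catch (lift beyond 14.5 mm) (all of step 2 and linear speed of each of large, medium, small, plug below 0.02 m/s); the robot touches nothing.
It fails at once if the bottle is pushed more than 30 mm from its place or knocked over (distance of bottle_c from where it was at the start of the episode above 0.03 m or angle between bottle_c's own z axis and vertical above 0.5 rad).
It fails at once if the carton is pushed more than 30 mm from its place or knocked over (distance of carton_c from where it was at the start of the episode above 0.03 m or angle between carton_c's own z axis and vertical above 0.5 rad).
It fails at once if the tin is pushed more than 30 mm from its place or knocked over (distance of tin_c from where it was at the start of the episode above 0.03 m or angle between tin_c's own z axis and vertical above 0.5 rad).
It also fails if it takes over 120 s, if anything falls off the work surface, if the arm or the gripper's body presses on something with over 40 N, if the wrist force passes 120 N, or if a joint passes its speed limit or range.

## Robot

A 6-joint arm with a two-finger parallel gripper is mounted at the origin on the work surface. World frame = base frame: x ahead of the robot, y to its left, z up, the work surface at z = 0. Lengths are in mm, angles in rad, forces in N, time in s.
With the tool pointing down it reaches from about 275 to 725 mm from the base axis. Payload 15.9 kg.
Tool frame: the origin (TCP) lies on the mounting face of the last link; the fingertips stand 173 mm ahead of it and the grasp point (between the pads) lies 155 mm ahead of it (bot.tip_extent is the distance from the TCP to the fingertips, in mm); y points along the fingers, x is the direction in which the jaws open and shut, and the axes are right-handed (so a half turn about y gives the same grasp; the last joint's range is limited). The gripper opens to 85 mm and grips with 20 to 120 N. Pads are 22 mm wide; open, the fingers measure 114 mm over their backs; the gripper's body (76 mm by 85 mm) begins 54 mm behind the grasp point. The pads swing forward as they close: fully open they stand 13 mm farther back than shut.
Start: joints at [-1.151, 0.213, -0.034, 1.323, 0, 1.571], TCP at [203.782, -456.573, 404.706] pointing down, gripper open.
Joint ranges: [-2.98, 2.98], [-0.74, 1.72], [-1.14, 1.35], [-2.1, 2.04], [-1.57, 1.44], [-3.14, 3.14]. Speed limits (rad/s): [1.89, 1.89, 2.39, 2.57, 3.14, 3.14].

## Interface

Orientations are given as a unit quaternion [x, y, z, w].
In Python, from bench import bot, get_image, order, finder gives the robot as it stands.
- The arm moves only by the shell command python3 -m jog 'ROWS'. ROWS is JSON, a list of rows, each a list of 7 numbers: the shift along the world's x, y, z in m, then the turn, a rotation vector about the world's x, y, z in rad, then the opening, from 0 (shut) to 1 (fully open). A call has exactly 5 rows; each row is the pose to reach, as a shift and turn from the pose measured when the call began; what a row does not reach only later rows make up. A row lasts 1/12 s, in which the tool goes at most 41.7 mm and 7.16 degrees, less where a joint would pass 70% of its speed; a pose out of reach is approached as far as the arm can. A call with a gripper value outside its range is refused whole. The fingers move at their own pace and stop on an object; the grip force is fixed at half the most. Time passes only in rows, so rows that repeat a pose let the fingers close, or fill a call up. It gives the time, the measured TCP pose, the force and the opening at its end, in the units of the state.
- bot.observe(): the state, without advancing time (a new reading comes with each control period).
- get_image(name): name is "side" or "top" or "wrist"; returns a dict with "image" (400x640x3 uint8, red, green, blue), "intrinsics" (3x3 intrinsics, pixels), "extrinsics" (4x4, takes a point from camera to world coordinates); the wrist camera has in their place "mount" (4x4, takes a point from camera to tool coordinates, whose origin is the TCP and whose axes are the tool frame's). Camera axes: x right, y up, looking along -z (the intrinsics and any distortion apply to the point x, -y, -z); pixel columns grow to the right and rows downward; lengths in mm; the calibration is good to about 2 mm. A picture is of the moment at which its call begins: read the wrist's pose just before it. There is no depth.
- order.hand_in(): hands the job in, once; it reports no verdict.
Trained networks look in a picture, given as the dict that the camera call returned (one of the last four; its "shot" number tells which), for a name from the list of things; names that differ only in an ending like _2 or _b are one class to them, and where a whole thing is asked for, a point or a joint stands for the part that bears it (a point fixed in the world has none). Each returns a list of dicts, best first, with "confidence" (0 to 1); they miss things now and then, are a little off and sometimes report something else, mostly with a low value. They report only what shows in the picture. A call takes as long as a camera call. They do not tell look-alikes from the thing itself.
- finder.spot_in(picture, name): "centre" ([column, row] in pixels, amid what is visible of it).
- finder.outline_of(picture, name): "region" (400x640 bool, what is visible of it) and "centre" ([column, row] in pixels, amid what is visible of it).
- finder.landmark_of(picture, name): "centre" ([column, row] in pixels: a listed point, or the origin of a listed thing).
The state is a dict: "time": time; "joint_positions": joint angles; "qvel": joint speeds; "effort": joint torques, N m; "ee_pos": TCP position; "ee_rot": TCP orientation; "ft_force": force on the tool from outside, world axes, zero at the start; "moment": the same for the moment, N m; "finger_gap": opening from 0.0 (shut) to 1.0 (fully open).
Only numpy, scipy, OpenCV 4.12 (cv2) and the standard library are available. Lean on these libraries where they do the work, as an engineer would, in place of code of your own. Each camera call takes 0.05 s, during which the arm holds its last target.

## Working session

There is one attempt and no reset: what is moved stays moved. The work goes in short steps, Python scripts to look and compute and a shell command to move; the robot and the scene stay as the last step left them, time stands still between calls to the robot, and variables do not carry over. Pictures are saved under pics/ and viewed, and the job is handed in when it is done.

```bash
ls; mkdir -p pics; cat > look.py <<'E'
import sys,cv2
from bench import bot,get_image
def snap(cam,name):
    p=get_image(cam); cv2.imwrite(f'pics/{name}.png',p['image'][:,:,::-1]); return p
E
python3 - <<'E'
from look import *
s=bot.observe(); print(s['time'],s['ee_pos'],s['ee_rot'],s['finger_gap'],s['ft_force'])
for c in ['side','top','wrist']:
    p=snap(c,c+'0'); print(c,{k:v for k,v in p.items() if k!='image'})
E
```

```text
pics
0.0 [ 203.71396348 -456.46301737  404.21621448] [-0.59298994  0.38518831 -0.38453118  0.59340431] 0.9994431377261116 [ 0.43835469  0.15461931 -0.23223674]
side {'intrinsics': array([[410.84585329,   0.        , 322.69073482],
       [  0.        , 410.84585329, 202.24838405],
       [  0.        ,   0.        ,   1.        ]]), 'extrinsics': array([[-9.74723967e-01,  1.08046419e-01, -1.95548356e-01,
         3.49493360e+02],
       [-2.22837284e-01, -5.32954454e-01,  8.16273909e-01,
         6.33894453e+02],
       [-1.60228941e-02,  8.39217207e-01,  5.43560251e-01,
         4.94844660e+02],
       [ 0.00000000e+00,  0.00000000e+00,  0.00000000e+00,
         1.00000000e+00]]), 'shot': 1}
top {'intrinsics': array([[435.38713481,   0.        , 316.66715061],
       [  0.        , 435.38713481, 196.09266839],
       [  0.        ,   0.        ,   1.        ]]), 'extrinsics': array([[-1.60950616e-03,  9.81867750e-01, -1.89560365e-01,
         3.08052973e+02],
       [-9.99991821e-01, -2.28367345e-03, -3.33810455e-03,
        -2.27405234e-01],
       [-3.71047117e-03,  1.89553442e-01,  9.81863394e-01,
         1.06697405e+03],
       [ 0.00000000e+00,  0.00000000e+00,  0.00000000e+00,
         1.00000000e+00]]), 'shot': 2}
wrist {'intrinsics': array([[337.69313877,   0.        , 319.31877935],
       [  0.        , 337.69313877, 193.38965759],
       [  0.        ,   0.        ,   1.        ]]), 'mount': array([[ 9.99999584e-01, -8.20851717e-04, -3.98552548e-04,
         5.34647547e-01],
       [-1.23729687e-04,  3.10762167e-01, -9.50487696e-01,
         3.04418820e+01],
       [ 9.04064511e-04,  9.50487350e-01,  3.10761936e-01,
         7.95405466e+01],
       [ 0.00000000e+00,  0.00000000e+00,  0.00000000e+00,
         1.00000000e+00]]), 'shot': 3}
```

View pics/side0.png

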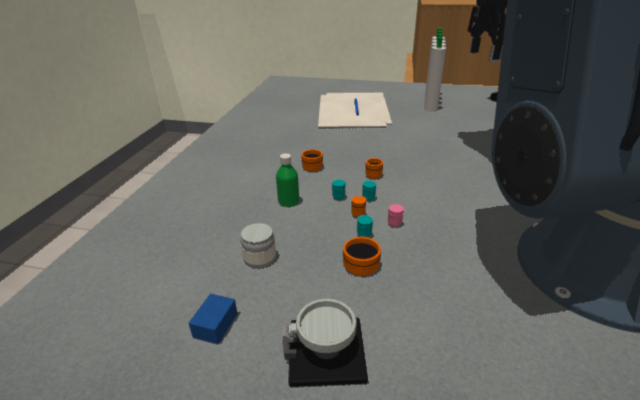

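View pics/top0.png

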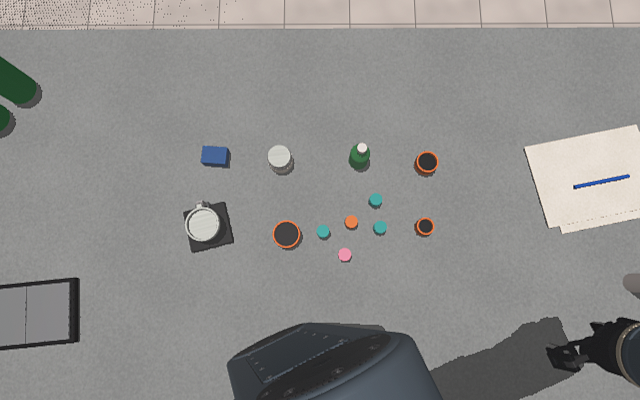

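View pics/wrist0.png

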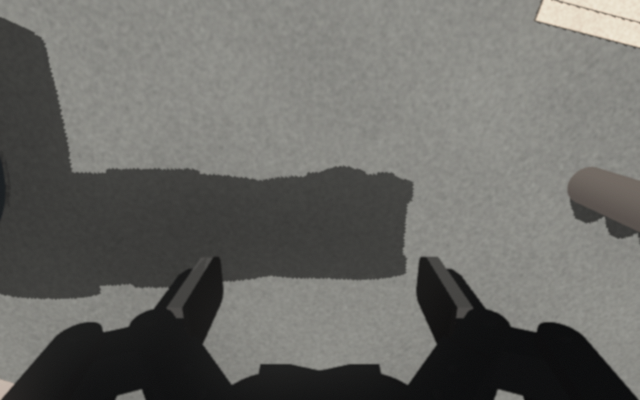

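```bash
cat >> look.py <<'E'
import numpy as np
from bench import finder
from scipy.spatial.transform import Rotation as R
def ray(p,px,s=None):
    K=p['intrinsics'];
    if 'extrinsics' in p: E=p['extrinsics']
    else:
        T=np.eye(4);T[:3,:3]=R.from_quat(s['ee_rot']).as_matrix();T[:3,3]=s['ee_pos'];E=T@p['mount']
    d=np.array([(px[0]-K[0,2])/K[0,0],-(px[1]-K[1,2])/K[1,1],-1.])
    d=E[:3,:3]@d
    return E[:3,3],d/np.linalg.norm(d)
def tri(rs):
    A=np.zeros((3,3));b=np.zeros(3)
    for o,d in rs:
        P=np.eye(3)-np.outer(d,d);A+=P;b+=P@o
    x=np.linalg.solve(A,b)
    return x,[np.linalg.norm((np.eye(3)-np.outer(d,d))@(x-o)) for o,d in rs]
def atz(r,z):
    o,d=r; return o+d*(z-o[2])/d[2]
E
python3 - <<'E'
from look import *
ps={c:get_image(c) for c in ['side','top']}
for n in ['large_c','medium_c','small_c','plug_c','seat','bottle_c','carton_c','tin_c']:
    L={}
    for c in ps:
        L[c]=finder.landmark_of(ps[c],n)
        print(n,c,[(np.round(d['centre'],1).tolist(),round(d['confidence'],2)) for d in L[c][:5]])
    if L['side'] and L['top']:
        x,e=tri([ray(ps[c],L[c][0]['centre']) for c in ps]);print('   ',x.round(1),np.round(e,1))
E
```

```text
large_c side [([362.5, 255.6], 0.82)]
large_c top [([287.3, 233.7], 0.77)]
    [415.5  74.2  18.8] [2.6 2.6]
medium_c side [([309.7, 158.8], 0.73)]
medium_c top [([422.4, 164.0], 0.68)]
    [ 591.6 -257.3   26.7] [2.7 2.7]
small_c side [([373.1, 167.3], 0.59)]
small_c top [([423.1, 227.7], 0.81), ([352.4, 220.4], 0.36)]
    [ 433.1 -252.9   21.7] [1.4 1.4]
plug_c side [([356.9, 205.0], 0.75), ([360.0, 226.2], 0.68), ([340.8, 189.9], 0.57), ([392.1, 215.0], 0.52), ([367.3, 189.6], 0.48)]
plug_c top [([354.4, 224.3], 0.64), ([340.3, 254.1], 0.54), ([322.5, 232.5], 0.52), ([374.1, 200.9], 0.44)]
    [444.6 -87.9  16.5] [3.6 3.6]
seat side [([326.5, 325.4], 0.9), ([258.8, 247.7], 0.47)]
seat top [([202.3, 222.3], 0.73)]
    [437.9 270.5  56.3] [3.4 3.4]
bottle_c side [([287.2, 180.4], 0.66)]
bottle_c top [([358.0, 153.3], 0.85), ([204.1, 223.3], 0.75)]
    [605.4 -97.1  54.7] [3. 3.]
carton_c side [([215.5, 317.5], 0.92)]
carton_c top [([212.6, 156.5], 0.86)]
    [608.6 261.8  21.2] [2.4 2.4]
tin_c side [([363.7, 256.1], 0.71), ([259.3, 245.6], 0.67)]
tin_c top [([279.5, 159.5], 0.59), ([213.5, 159.1], 0.17)]
    [494.3  99.4  72.1] [91.3 91.3]
```

```bash
python3 - <<'E'
from look import *
s=bot.observe();print(R.from_quat(s['ee_rot']).as_matrix().round(3),bot.tip_extent,s['joint_positions'])
ps={c:get_image(c) for c in ['side','top']}
import cv2
p=ps['top']; im=p['image']
hsv=cv2.cvtColor(im,cv2.COLOR_RGB2HSV)
for nm,(a,b) in dict(orange=((3,150,100),(18,255,255)),turq=((85,120,60),(97,255,255)),pink=((150,60,100),(179,255,255))).items():
    m=cv2.inRange(hsv,a,b); n,l,st,c=cv2.connectedComponentsWithStats(m)
    for i in range(1,n):
        if st[i,4]>30: 
            x,y,w,h,A=st[i]; u=(x+w/2-.5,y+h/2-.5); print(nm,st[i],u,atz(ray(p,u),40).round(0)[:2])
for n in ['large_c','medium_c','small_c','seat','bottle_c','tin_c','carton_c']:
    r=finder.outline_of(p,n); print(n,[(np.round(d['centre'],1).tolist(),round(d['confidence'],2), int(d['region'].sum())) for d in r[:2]])
E
```

```text
[[ 0.408 -0.     0.913]
 [-0.913 -0.     0.408]
 [ 0.    -1.    -0.   ]] 173.4 [-1.15099924e+00  2.12898370e-01 -3.43960642e-02  1.32347214e+00
 -3.95007520e-05  1.57080932e+00]
orange [416 151  22  22 121] (np.float64(426.5), np.float64(161.5)) [ 592. -265.]
orange [345 216  12  12 118] (np.float64(350.5), np.float64(221.5)) [445. -77.]
orange [417 218  17  17  93] (np.float64(425.0), np.float64(226.0)) [ 434. -253.]
orange [273 221  27  27 134] (np.float64(286.0), np.float64(234.0)) [415.  76.]
turq [370 194  12  12 113] (np.float64(375.5), np.float64(199.5)) [ 498. -138.]
turq [374 221  13  12 119] (np.float64(380.0), np.float64(226.5)) [ 433. -147.]
turq [317 225  12  13 117] (np.float64(322.5), np.float64(231.0)) [422. -10.]
pink [338 248  13  14 143] (np.float64(344.0), np.float64(254.5)) [367. -61.]
large_c [([286.0, 233.1], 0.77, 636)]
medium_c [([424.8, 161.3], 0.83, 409)]
small_c [([422.9, 225.7], 0.75, 299)]
seat [([200.4, 226.8], 0.61, 1003)]
bottle_c [([360.8, 154.5], 0.79, 436)]
tin_c [([278.5, 156.4], 0.63, 562)]
carton_c [([214.4, 156.7], 0.92, 519)]
```

```bash
python3 -m jog '[[0.015,0.038,0,0,0,0.115,1],[0.03,0.076,0,0,0,0.23,1],[0.045,0.114,0,0,0,0.345,1],[0.06,0.152,0,0,0,0.46,1],[0.075,0.19,0,0,0,0.575,1]]'; python3 -m jog '[[0.015,0.038,-0.01,0,0,0.115,1],[0.03,0.076,-0.02,0,0,0.23,1],[0.045,0.114,-0.03,0,0,0.345,1],[0.06,0.152,-0.04,0,0,0.46,1],[0.075,0.19,-0.05,0,0,0.575,1]]'
```

```text
time: 1.92
ee_pos: [278.8, -264.9, 404.7]
ee_rot: [0.679, -0.199, 0.199, -0.678]
ft_force: [1.9, -0.5, 0.9]
finger_gap: 0.997
time: 2.33
ee_pos: [351.8, -78.3, 356.0]
ee_rot: [0.707, 0.003, -0.002, -0.707]
ft_force: [2.1, -0.9, -0.1]
finger_gap: 0.998
```

```bash
python3 -m jog '[[0.015,0.038,-0.012,0,0,0,1],[0.03,0.076,-0.024,0,0,0,1],[0.045,0.114,-0.036,0,0,0,1],[0.063,0.154,-0.050,0,0,0,1],[0.063,0.154,-0.056,0,0,0,1]]'
cat >> look.py <<'E'
def wsnap(name,target='large_c'):
    s=bot.observe(); p=snap('wrist',name); 
    l=finder.landmark_of(p,target); 
    for d in l[:4]: print(target,np.round(d['centre'],1),round(d['confidence'],2),'z20->',atz(ray(p,d['centre'],s),20).round(1))
    return s,p
def blobs(s,p,lo=(3,150,60),hi=(18,255,255),zs=(40,),amin=150):
    hsv=cv2.cvtColor(p['image'],cv2.COLOR_RGB2HSV); m=cv2.inRange(hsv,np.array(lo),np.array(hi))
    n,l,st,c=cv2.connectedComponentsWithStats(m)
    for i in range(1,n):
        if st[i,4]>amin:
            # upper (rim) ellipse fit left to viewer; convex hull top
            pts=np.argwhere(l==i)[:,::-1].astype(np.float32)
            print('blob',st[i].tolist(),c[i].round(1))
E
python3 - <<'E'
from look import *
s,p=wsnap('w1'); print(s['ee_pos'],R.from_quat(s['ee_rot']).as_matrix().round(3).tolist()); blobs(s,p)
E
```

```text
time: 2.75
ee_pos: [416.1, 79.9, 299.1]
ee_rot: [-0.707, -0.005, 0.003, 0.707]
ft_force: [-1.1, -1.4, -0.4]
finger_gap: 1.0
large_c [318.8 196.3] 0.7 z20-> [416.5  75.6  20. ]
[416.07571416  79.91313244 299.11976169] [[1.0, 0.002, -0.011], [0.011, 0.001, 1.0], [0.002, -1.0, 0.001]]
blob [272, 153, 91, 92, 2223] [317.1 200.1]
blob [332, 333, 33, 35, 809] [346.8 350.5]
```

View pics/w1.png

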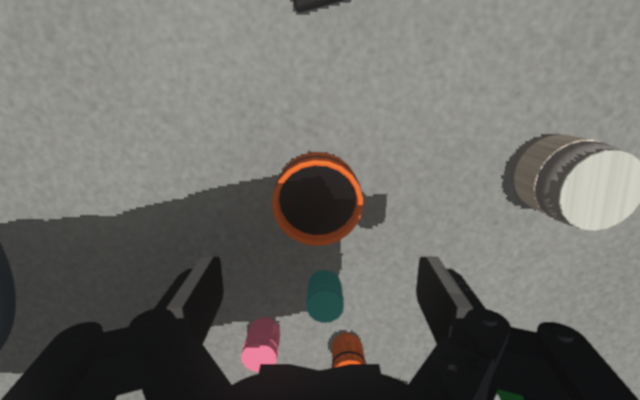

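```bash
cat >> look.py <<'E'
from scipy.optimize import least_squares
def hullof(p,seed,lo=(2,120,30),hi=(20,255,255)):
    hsv=cv2.cvtColor(p['image'],cv2.COLOR_RGB2HSV); m=cv2.inRange(hsv,np.array(lo),np.array(hi))
    m=cv2.morphologyEx(m,cv2.MORPH_OPEN,np.ones((2,2),np.uint8))
    n,l,st,c=cv2.connectedComponentsWithStats(m)
    best=min((i for i in range(1,n) if st[i,4]>100),key=lambda i:np.hypot(*(st[i,:2]+st[i,2:4]/2-seed)))
    mm=(l==best).astype(np.uint8); cs,_=cv2.findContours(mm,cv2.RETR_EXTERNAL,cv2.CHAIN_APPROX_NONE)
    return np.vstack(cs)[:,0].astype(np.float32)
def proj(p,s,X):
    K=p['intrinsics']
    if 'extrinsics' in p: E=p['extrinsics']
    else:
        T=np.eye(4);T[:3,:3]=R.from_quat(s['ee_rot']).as_matrix();T[:3,3]=s['ee_pos'];E=T@p['mount']
    c=(X-E[:3,3])@E[:3,:3]
    return np.stack([K[0,2]+K[0,0]*c[:,0]/-c[:,2],K[1,2]-K[1,1]*c[:,1]/-c[:,2]],1)
def cylpts(x,y,zb,dia,foot,h=40,tap=10):
    t=np.linspace(0,2*np.pi,90); C=np.stack([np.cos(t),np.sin(t)],1); out=[]
    for r,z in ((dia/2,h),(dia/2,tap),(foot/2,0)): out.append(np.c_[x+r*C[:,0],y+r*C[:,1],np.full(90,zb+z)])
    return np.vstack(out)
def fitcyl(views,dia,foot,x0,zfree=True,**kw):
    """views: list of (p,s,seed). silhouettes support function match."""
    th=np.linspace(0,2*np.pi,72,endpoint=False); N=np.stack([np.cos(th),np.sin(th)],1)
    H=[(hullof(p,np.array(sd))@N.T).max(0)+.5*0 for p,s,sd in views]
    def f(v):
        zb=v[2] if zfree else x0[2]
        q=cylpts(v[0],v[1],zb,dia,foot,**kw)
        return np.concatenate([(proj(p,s,q)@N.T).max(0)-h for (p,s,sd),h in zip(views,H)])
    r=least_squares(f,np.array(x0[:3] if zfree else x0[:2],float),loss='soft_l1')
    return r.x,np.sqrt(np.mean(r.fun**2))
E
python3 -m jog '[[0,-0.02,-0.03,0,0,0,1],[0,-0.034,-0.04,0,0,0,1],[0,-0.034,-0.04,0,0,0,1],[0,-0.034,-0.04,0,0,0,1],[0,-0.034,-0.04,0,0,0,1]]'
python3 - <<'E'
from look import *
import pickle
s,p=wsnap('w2'); print(s['ee_pos'])
t=get_image('top'); sd=get_image('side')
V=[(p,s,(318,170))]
print(fitcyl(V,66,56,(415,76,0)),fitcyl(V,66,56,(415,76,0),zfree=False))
V2=[(t,None,(286,234)),(sd,None,(362,256))]
print(fitcyl(V2,66,56,(415,76,0)))
print(fitcyl(V+V2,66,56,(415,76,0)))
E
```

```text
time: 3.27
ee_pos: [414.9, 42.8, 259.6]
ee_rot: [0.707, 0.003, -0.003, -0.707]
ft_force: [-0.4, -0.8, 0.2]
finger_gap: 0.998
large_c [322.9 161.3] 0.92 z20-> [417.1  74.8  20. ]
[414.89520941  42.77147857 259.63336754]
(array([415.88250837,  74.69782904,  -2.70710075]), np.float64(0.46475351078903565)) (array([415.83707265,  75.32242366]), np.float64(0.9062680084178965))
(array([ 442.94173553,  -90.16936603, -145.12947449]), np.float64(7.16252438350084))
(array([415.57667783,  73.70223804,  -5.68341824]), np.float64(27.233112178384644))
```

View pics/w2.png

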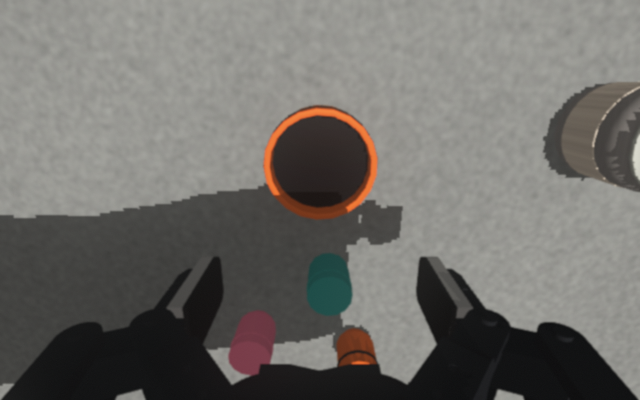

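```bash
python3 -m jog '[[0.001,0.032,0,0,0,0,1],[0.001,0.032,-0.02,0,0,0,1],[0.001,0.032,-0.05,0,0,0,1],[0.001,0.032,-0.075,0,0,0,1],[0.001,0.032,-0.075,0,0,0,1]]'
python3 - <<'E'
from look import *
s,p=wsnap('w3'); print(s['ee_pos']);snap('side','s3')
E
```

```text
time: 3.88
ee_pos: [414.3, 75.5, 181.3]
ee_rot: [0.708, 0.003, -0.006, -0.707]
ft_force: [-2.2, -0.6, -0.3]
finger_gap: 0.999
large_c [323.4 265.9] 0.56 z20-> [415.6  78.2  20. ]
[414.27339275  75.52384769 181.26555856]
```

View pics/w3.png

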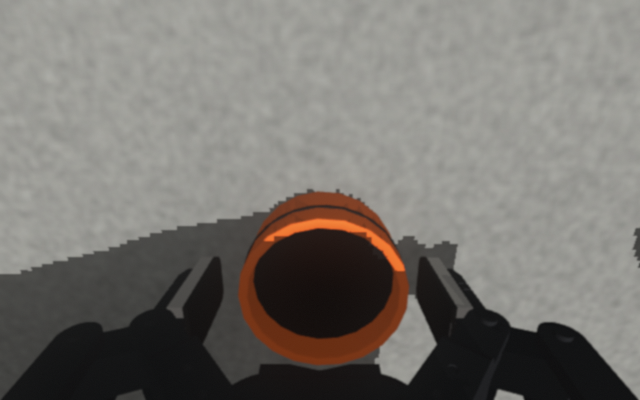

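View pics/s3.png

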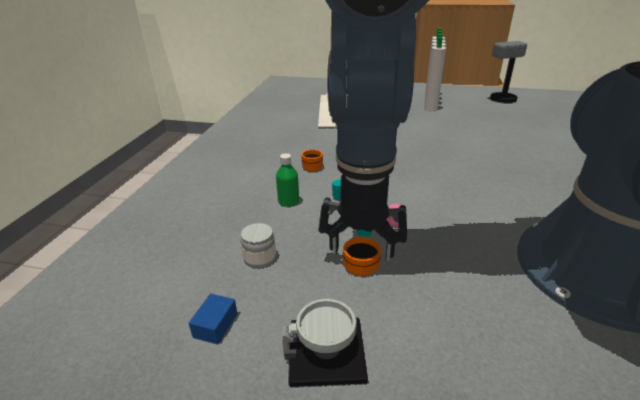

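```bash
python3 -m jog '[[0.001,0,0.003,0,0,0,0.7],[0.001,0,0.003,0,0,0,0.5],[0.001,0,0.003,0,0,0,0.5],[0.001,0,0.003,0,0,0,0.5],[0.001,0,0.003,0,0,0,0.5]]'
python3 - <<'E'
from look import *
s,p=wsnap('w4'); print(s['ee_pos'],s['finger_gap']);snap('side','s4')
E
```

```text
time: 4.45
ee_pos: [418.4, 75.7, 190.9]
ee_rot: [-0.707, -0.006, 0.002, 0.707]
ft_force: [-6.6, -1.4, 30.4]
finger_gap: 0.743
large_c [319.4 261.1] 0.56 z20-> [419.5  75.6  20. ]
[418.42506286  75.73081351 190.89344837] 0.742775143364383
```

View pics/s4.png

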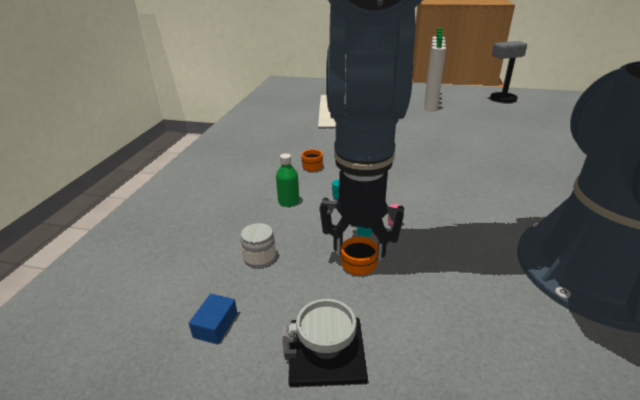

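View pics/w4.png

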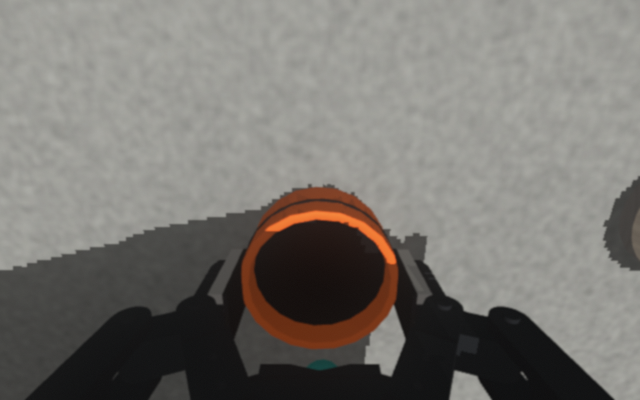

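```bash
python3 -m jog '[[0,0,0.03,0,0,0,0.5],[0,0,0.07,0,0,0,0.5],[0.005,0.02,0.105,0,0,0,0.5],[0.01,0.05,0.14,0,0,0,0.5],[0.015,0.085,0.16,0,0,0,0.5]]'
python3 - <<'E'
from look import *
s,p=wsnap('w5','seat'); print(s['ee_pos'],s['finger_gap'],s['ft_force']);snap('side','s5')
E
```

```text
time: 5.02
ee_pos: [433.2, 157.9, 353.8]
ee_rot: [-0.706, -0.006, -0.0, 0.708]
ft_force: [2.4, 0.2, -1.1]
finger_gap: 0.74
seat [321.4  37.5] 0.64 z20-> [437.1 273.1  20. ]
[433.21284961 157.8547538  353.7509959 ] 0.7398017411517505 [ 2.42773501  0.19732363 -1.10650409]
```

View pics/w5.png

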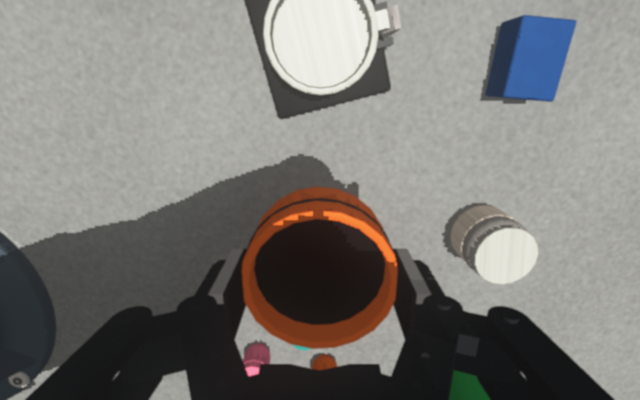

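View pics/s5.png

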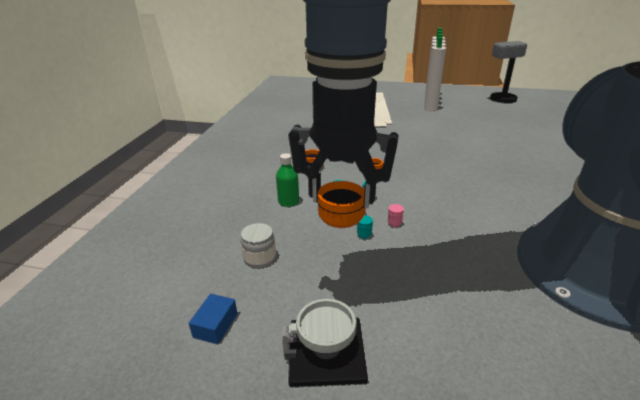

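```bash
python3 -m jog '[[0.001,0.02,0,0,0,0,0.5],[0.002,0.035,0,0,0,0,0.5],[0.002,0.035,0,0,0,0,0.5],[0.002,0.035,0,0,0,0,0.5],[0.002,0.035,0,0,0,0,0.5]]'
python3 - <<'E'
from look import *
s,p=wsnap('w6','seat'); print(s['ee_pos'],s['ee_rot'])
r=finder.outline_of(p,'seat')
im=p['image'].copy()
print([(d['confidence'],d['centre']) for d in r])
g=cv2.cvtColor(im,cv2.COLOR_RGB2GRAY)
for y in (70,76,82): print(y,g[y,255:400:3].tolist())
if r: im[r[0]['region']]=im[r[0]['region']]//2+np.array([127,0,0],np.uint8)
cv2.imwrite('pics/w6o.png',im[:,:,::-1])
import pickle; pickle.dump((s,p),open('w6.pkl','wb'))
print(fitcyl([(p,s,(318,265))],66,56,(s['ee_pos'][0],s['ee_pos'][1],s['ee_pos'][2]-190)),s['ee_pos'])
E
```

```text
time: 5.58
ee_pos: [435.4, 193.8, 351.6]
ee_rot: [-0.707, -0.008, 0.002, 0.708]
ft_force: [-0.9, 0.0, -0.9]
finger_gap: 0.741
[435.40099755 193.8294044  351.57223312] [-0.70650364 -0.00783262  0.00161596  0.70766422]
[(0.77, [319.3, 84.8])]
70 [67, 68, 68, 116, 226, 225, 128, 226, 232, 232, 232, 235, 233, 231, 234, 230, 233, 234, 235, 231, 232, 234, 234, 233, 233, 233, 237, 236, 233, 231, 234, 238, 237, 233, 234, 190, 130, 226, 225, 233, 236, 234, 234, 160, 143, 187, 191, 163, 163]
76 [64, 68, 68, 192, 229, 164, 198, 232, 232, 231, 231, 233, 234, 231, 233, 232, 230, 234, 234, 233, 232, 233, 235, 233, 232, 233, 235, 236, 234, 231, 232, 235, 238, 234, 233, 233, 149, 175, 228, 227, 236, 234, 234, 189, 151, 192, 196, 174, 169]
82 [93, 68, 74, 207, 229, 143, 219, 231, 232, 232, 232, 232, 234, 233, 231, 234, 230, 232, 234, 234, 232, 233, 234, 233, 232, 233, 233, 236, 234, 233, 231, 233, 238, 236, 233, 232, 127, 149, 227, 215, 218, 179, 163, 139, 143, 168, 170, 173, 173]
(array([437.49352987, 193.31833848, 159.07906474]), np.float64(0.603622825933737)) [435.40099755 193.8294044  351.57223312]
```

View pics/w6o.png

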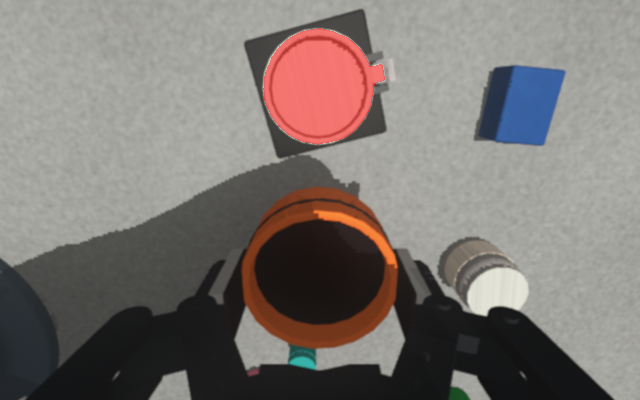

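```bash
cat >> look.py <<'E'
def fitcirc(p,s,reg,dia,x0,zfree=True):
    cs,_=cv2.findContours(reg.astype(np.uint8),cv2.RETR_EXTERNAL,cv2.CHAIN_APPROX_NONE)
    c=max(cs,key=len)[:,0].astype(float)
    t=np.linspace(0,2*np.pi,360)
    from scipy.spatial import cKDTree
    def f(v):
        z=v[2] if zfree else x0[2]
        q=proj(p,s,np.c_[v[0]+dia/2*np.cos(t),v[1]+dia/2*np.sin(t),np.full(360,z)])
        return cKDTree(c).query(q)[0]
    r=least_squares(f,np.array(x0[:3] if zfree else x0[:2],float),loss='cauchy',f_scale=.7,diff_step=1e-4)
    return r.x,np.sqrt(np.mean(r.fun**2))
E
python3 - <<'E'
from look import *
import pickle
s,p=pickle.load(open('w6.pkl','rb'))
t=get_image('top')
s2=bot.observe();p2=get_image('wrist')
r=finder.outline_of(p2,'seat')[0]['region']
for z in (True,False): print(fitcirc(p2,s2,r,80,(438,270,68),z))
print(s2['ee_pos'],fitcyl([(p2,s2,(318,265))],66,56,(435,193,160)))
r=finder.outline_of(t,'seat'); print([ (d['confidence'],d['centre']) for d in r])
if r: print('top',fitcirc(t,None,r[0]['region'],80,(438,270,68),False))
E
```

```text
(array([436.08214204, 269.28837302,  62.54344708]), np.float64(1.1213357961563173))
(array([436.77699328, 269.32561942]), np.float64(1.6205672225896337))
[435.61219762 194.02624152 351.75670278] (array([437.75690983, 193.58584243, 159.28393536]), np.float64(0.6180745633296245))
[]
```

```bash
cat >> look.py <<'E'
def state():
    s=bot.observe(); Rd=np.array([[1,0,0],[0,0,1],[0,-1,0]],float)
    rv=R.from_matrix(Rd@R.from_quat(s['ee_rot']).as_matrix().T).as_rotvec()
    print('t',round(s['time'],2),'pos',s['ee_pos'].round(1),'fixrot',rv.round(4),'F',s['ft_force'].round(1),'gap',round(s['finger_gap'],3)); return s
E
python3 -c "
from look import *
state()"
python3 -m jog '[[0,0.03,0,0,0,0,0.5],[-0.001,0.06,-0.02,0,0,0,0.5],[-0.001,0.076,-0.05,0,0,0,0.5],[-0.001,0.076,-0.07,0,0,0,0.5],[-0.001,0.076,-0.07,0,0,0,0.5]]'
python3 - <<'E'
from look import *
s=state();s,p=wsnap('w7','seat'); snap('side','s7');snap('top','t7')
print(fitcyl([(p,s,(318,265))],66,56,(435,269,90)))
E
```

```text
t 5.93 pos [435.6 194.4 351.7] fixrot [-0.0021  0.0092 -0.0133] F [-0.3  0.5 -0.4] gap 0.737
time: 6.35
ee_pos: [433.3, 270.3, 278.0]
ee_rot: [0.707, 0.007, -0.004, -0.707]
ft_force: [-1.4, -0.9, -2.0]
finger_gap: 0.74
t 6.35 pos [433.3 270.3 278. ] fixrot [ 0.0009  0.0043 -0.0147] F [-1.4 -0.9 -2. ] gap 0.74
(array([434.56840881, 269.24712399,  85.44916927]), np.float64(0.6185051876031408))
```

View pics/w7.png

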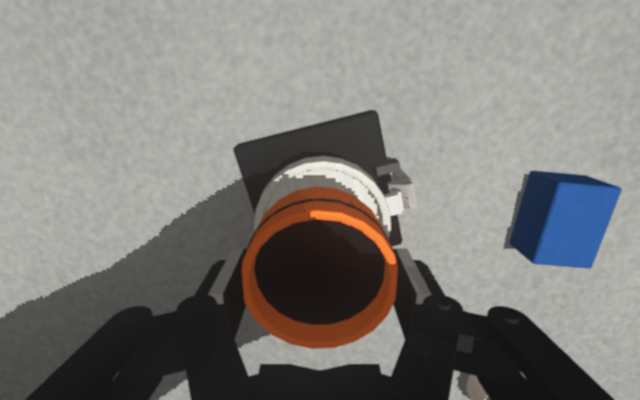

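View pics/s7.png

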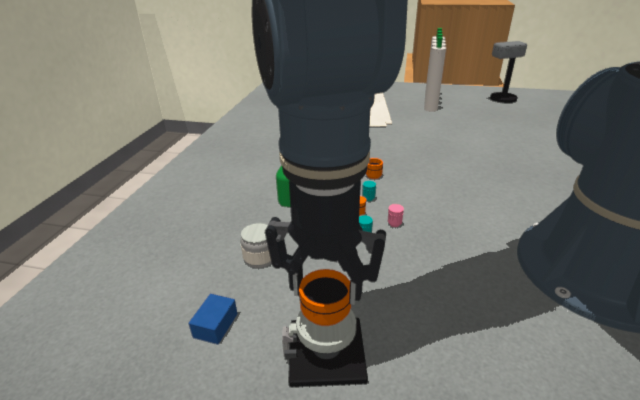

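```bash
python3 -m jog '[[0.002,0,0,0,0.004,-0.014,0.5],[0.002,0,-0.008,0,0.004,-0.014,0.5],[0.002,0,-0.016,0,0.004,-0.014,0.5],[0.002,0,-0.023,0,0.004,-0.014,0.5],[0.002,0,-0.023,0,0.004,-0.014,0.5]]'
python3 -c "
from look import *
s=state();p=snap('wrist','w8')
print(fitcyl([(p,s,(318,265))],66,56,(435,269,60)))"
python3 -m jog '[[0.001,0,-0.002,0,0,0,0.5],[0.001,0,-0.004,0,0,0,0.5],[0.001,0,-0.006,0,0,0,0.5],[0.001,0,-0.007,0,0,0,0.5],[0.001,0,-0.007,0,0,0,0.5]]'
python3 - <<'E'
from look import *
s=state();p=snap('wrist','w8b'); snap('side','s8')
print(fitcyl([(p,s,(318,265))],66,56,(435,269,60)))
E
```

```text
time: 6.97
ee_pos: [436.6, 269.7, 258.6]
ee_rot: [-0.706, -0.001, -0.002, 0.708]
ft_force: [-0.2, 0.1, -2.1]
finger_gap: 0.737
t 6.97 pos [436.6 269.7 258.6] fixrot [-0.0018  0.0049  0.0015] F [-0.2  0.1 -2.1] gap 0.737
(array([438.0104315 , 269.07215818,  65.97750586]), np.float64(0.6173087671077487))
time: 7.43
ee_pos: [437.6, 269.8, 252.2]
ee_rot: [-0.706, -0.001, -0.002, 0.708]
ft_force: [-1.8, -0.8, 2.7]
finger_gap: 0.742
t 7.43 pos [437.6 269.8 252.2] fixrot [-0.0019  0.0051  0.0013] F [-1.8 -0.8  2.7] gap 0.742
(array([439.01398782, 269.24532932,  59.64540549]), np.float64(0.6216080143822383))
```

View pics/w8b.png

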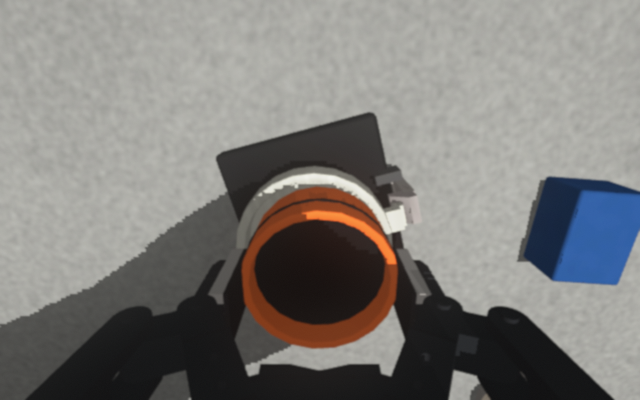

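View pics/s8.png

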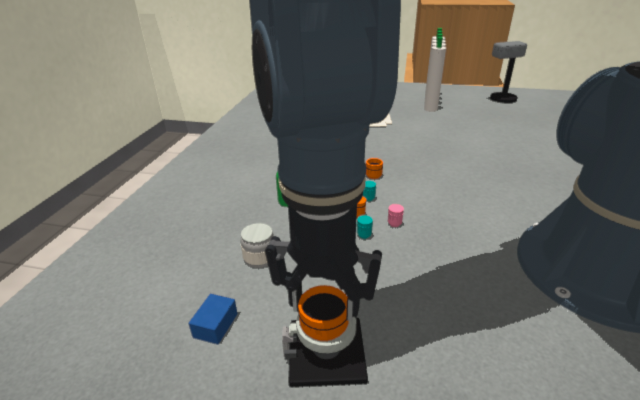

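```bash
python3 -m jog '[[-0.002,0,0,0,0,0,0.5],[-0.002,0,-0.002,0,0,0,0.5],[-0.002,0,-0.004,0,0,0,0.5],[-0.002,0,-0.006,0,0,0,0.5],[-0.002,0,-0.006,0,0,0,0.5]]'
python3 - <<'E'
from look import *
s=state();p=snap('wrist','w9'); snap('side','s9')
print(fitcyl([(p,s,(318,265))],66,56,(435,269,60)))
E
```

```text
time: 7.95
ee_pos: [435.7, 269.9, 246.1]
ee_rot: [-0.706, -0.001, -0.002, 0.708]
ft_force: [-0.1, 1.0, 2.6]
finger_gap: 0.739
t 7.95 pos [435.7 269.9 246.1] fixrot [-0.0022  0.0053  0.0013] F [-0.1  1.   2.6] gap 0.739
(array([437.12849506, 269.35593814,  53.67058579]), np.float64(0.6102302548346741))
```

View pics/s9.png

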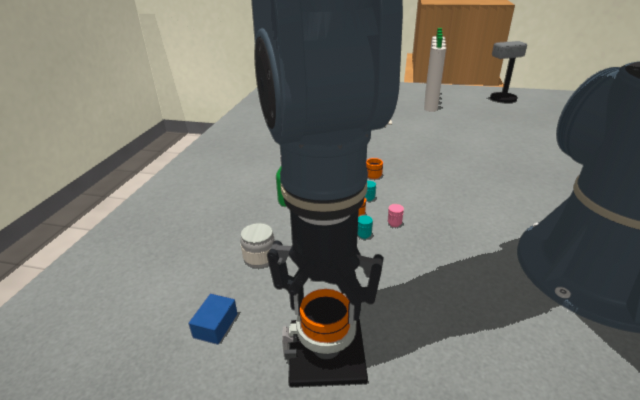

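```bash
python3 -m jog '[[0,0,0,0,0,0,0.85],[0,0,0,0,0,0,1],[0,0,0.0,0,0,0,1],[0,0,0.03,0,0,0,1],[0,0,0.07,0,0,0,1]]'
python3 -m jog '[[0,0,0.03,0,0,0,1],[0,-0.04,0.05,0,0,0,1],[0,-0.05,0.05,0,0,0,1],[0,-0.05,0.05,0,0,0,1],[0,-0.05,0.05,0,0,0,1]]'
python3 - <<'E'
from look import *
s=state();p=snap('wrist','w10'); snap('side','s10')
V=[(p,s,(320,130))]
r=finder.outline_of(p,'seat')
for d in r[:1]: print(d['confidence'],fitcirc(p,s,d['region'],80,(437,269,68),False))
r=finder.outline_of(p,'large_c')
for d in r[:1]: print(d['confidence'],d['centre'],fitcirc(p,s,d['region'],66,(437,269,96),True),fitcirc(p,s,d['region'],66,(437,269,96),False))
E
```

```text
time: 8.47
ee_pos: [434.6, 269.2, 314.7]
ee_rot: [0.707, -0.0, 0.001, -0.707]
ft_force: [1.2, 0.7, 0.7]
finger_gap: 1.002
time: 8.88
ee_pos: [434.7, 218.7, 364.4]
ee_rot: [0.707, -0.001, 0.001, -0.707]
ft_force: [0.4, 0.8, -0.3]
finger_gap: 0.996
t 8.88 pos [434.7 218.7 364.4] fixrot [0.0009 0.0002 0.0029] F [ 0.4  0.8 -0.3] gap 0.996
0.9 (array([436.26800148, 268.51519028]), np.float64(16.012404988224418))
0.92 [323.8, 121.0] (array([436.97374613, 270.05581889,  91.73745029]), np.float64(0.636271880581808)) (array([436.83775727, 270.52107251]), np.float64(1.0259633742015013))
```

View pics/w10.png

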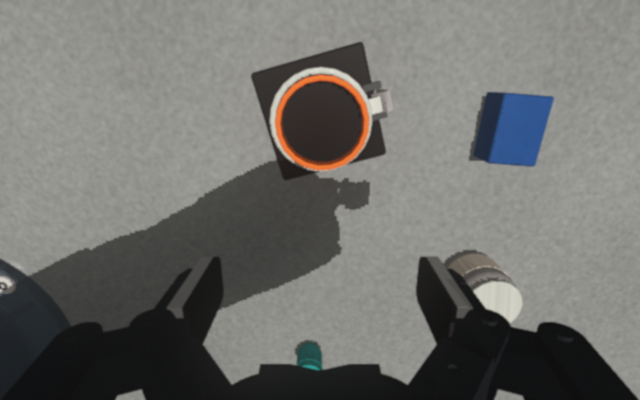

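View pics/s10.png

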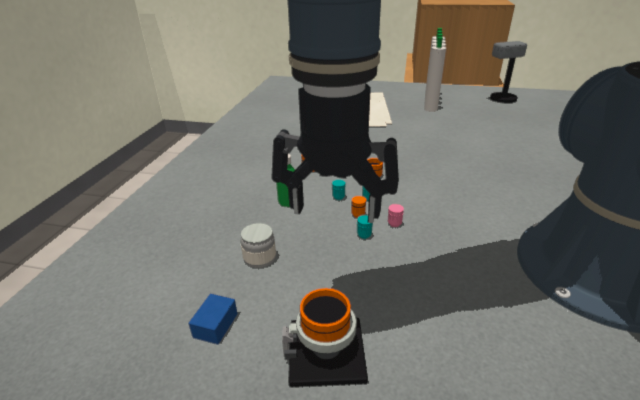

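```bash
python3 -m jog '[[0.012,-0.039,0,0,0,0,1],[0.024,-0.078,0,0,0,0,1],[0.036,-0.117,0,0,0,0,1],[0.048,-0.156,0,0,0,0,1],[0.06,-0.195,0,0,0,0,1]]'
python3 -m jog '[[0.012,-0.039,0,0,0,0,1],[0.024,-0.078,0,0,0,0,1],[0.036,-0.117,0,0,0,0,1],[0.048,-0.156,0,0,0,0,1],[0.06,-0.195,0,0,0,0,1]]'
python3 -m jog '[[0.012,-0.039,-0.01,0,0,0,1],[0.024,-0.078,-0.03,0,0,0,1],[0.036,-0.107,-0.06,0,0,0,1],[0.036,-0.117,-0.07,0,0,0,1],[0.036,-0.117,-0.07,0,0,0,1]]'
python3 - <<'E'
from look import *
s=state();s,p=wsnap('w11','medium_c')
blobs(s,p)
E
```

```text
time: 9.5
ee_pos: [494.8, 23.4, 363.4]
ee_rot: [0.708, -0.0, -0.001, -0.707]
ft_force: [0.6, 0.9, -0.1]
finger_gap: 0.999
time: 9.92
ee_pos: [555.2, -173.2, 362.7]
ee_rot: [0.707, -0.0, -0.001, -0.707]
ft_force: [1.3, 0.0, 0.6]
finger_gap: 0.997
time: 10.33
ee_pos: [590.7, -292.3, 287.3]
ee_rot: [-0.707, 0.003, 0.002, 0.708]
ft_force: [0.2, 0.8, -0.8]
finger_gap: 0.997
t 10.33 pos [ 590.7 -292.3  287.3] fixrot [-0.0014 -0.0082  0.0012] F [ 0.2  0.8 -0.8] gap 0.997
medium_c [320.4 161.9] 0.65 z20-> [ 589.5 -266.5   20. ]
blob [49, 115, 89, 66, 3041] [ 94.3 145.5]
blob [283, 126, 80, 81, 1875] [322.8 168.2]
```

View pics/w11.png

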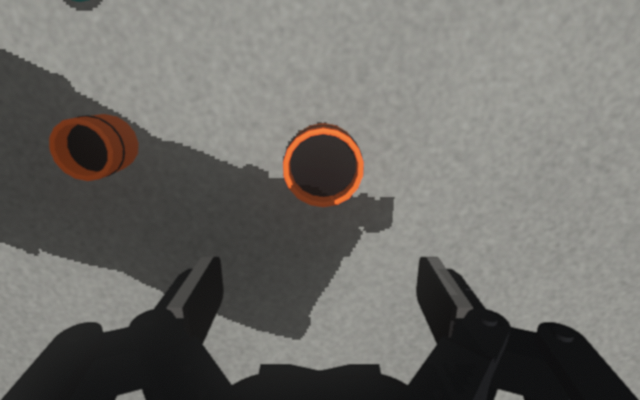

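```bash
python3 -m jog '[[0,0.01,-0.01,0,-0.008,0,0.85],[0,0.02,-0.02,0,-0.008,0,0.85],[0,0.025,-0.03,0,-0.008,0,0.85],[0,0.025,-0.03,0,-0.008,0,0.85],[0,0.025,-0.03,0,-0.008,0,0.85]]'
python3 - <<'E'
from look import *
s=state();s,p=wsnap('w12','medium_c');
V=[(p,s,(322,195))]; print(fitcyl(V,54,44,(590,-266,0)),fitcyl(V,54,44,(590,-266,0),zfree=False))
E
```

```text
time: 10.85
ee_pos: [591.4, -263.6, 262.6]
ee_rot: [0.707, 0.002, 0.001, -0.707]
ft_force: [1.1, -0.0, 0.7]
finger_gap: 0.846
t 10.85 pos [ 591.4 -263.6  262.6] fixrot [ 0.      0.0043 -0.0025] F [ 1.1 -0.   0.7] gap 0.846
medium_c [316.9 213.2] 0.62 z20-> [ 591.  -267.9   20. ]
(array([ 591.76589518, -268.81445937,   -3.50334809]), np.float64(0.2960649238869751)) (array([ 591.79992665, -267.39238509]), np.float64(0.818613702225847))
```

View pics/w12.png

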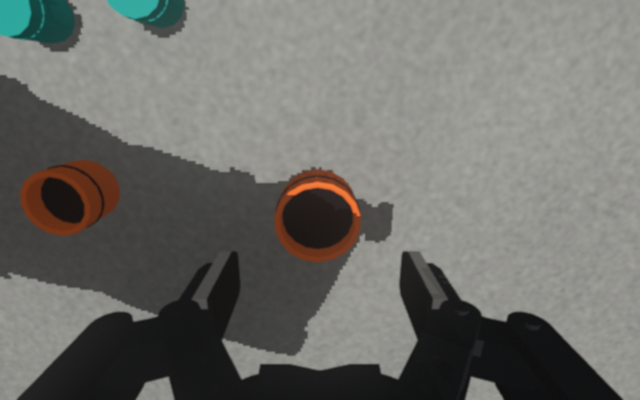

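```bash
python3 -m jog '[[0,-0.004,-0.01,0,0.004,-0.002,0.85],[0,-0.004,-0.04,0,0.004,-0.002,0.85],[0,-0.004,-0.07,0,0.004,-0.002,0.85],[0,-0.004,-0.074,0,0.004,-0.002,0.85],[0,-0.004,-0.074,0,0.004,-0.002,0.85]]'
python3 -m jog '[[0,0,0,0,0,0,0.7],[0,0,0.002,0,0,0,0.5],[0,0,0.004,0,0,0,0.4],[0,0,0.004,0,0,0,0.4],[0,0,0.004,0,0,0,0.4]]'
python3 - <<'E'
from look import *
s=state();p=snap('wrist','w13')
V=[(p,s,(322,265))]; print(fitcyl(V,54,44,(590,-266,0)),fitcyl(V,54,44,(590,-266,0),zfree=False))
E
```

```text
time: 11.37
ee_pos: [590.7, -268.6, 187.4]
ee_rot: [-0.707, 0.001, 0.0, 0.707]
ft_force: [0.8, 0.8, 1.6]
finger_gap: 0.848
time: 11.78
ee_pos: [591.1, -268.8, 192.5]
ee_rot: [-0.707, 0.001, -0.0, 0.707]
ft_force: [0.6, 0.1, -1.4]
finger_gap: 0.604
t 11.78 pos [ 591.1 -268.8  192.5] fixrot [-0.0002 -0.0005  0.001 ] F [ 0.6  0.1 -1.4] gap 0.604
(array([ 591.64273937, -267.54674553,    0.7505187 ]), np.float64(0.4305352176254775)) (array([ 591.64076959, -267.99553585]), np.float64(0.5657821914441653))
```

View pics/w13.png

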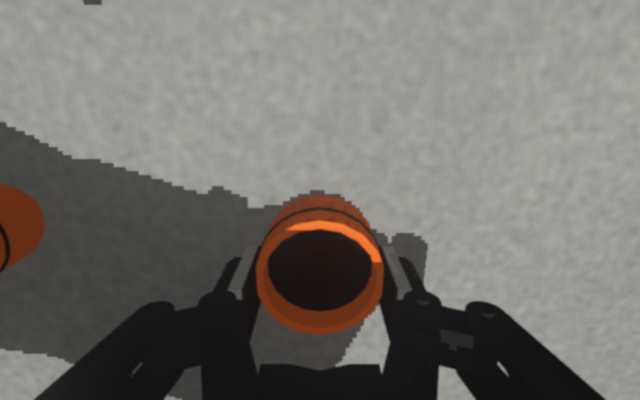

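```bash
python3 -m jog '[[0,0,0.03,0,0,0,0.4],[0,0,0.07,0,0,0,0.4],[-0.005,0.01,0.11,0,0,0,0.4],[-0.015,0.04,0.14,0,0,0,0.4],[-0.025,0.075,0.165,0,0,0,0.4]]'
python3 -m jog '[[-0.012,0.039,0,0,0,0,0.4],[-0.024,0.078,0,0,0,0,0.4],[-0.036,0.117,0,0,0,0,0.4],[-0.048,0.156,0,0,0,0,0.4],[-0.06,0.195,0,0,0,0,0.4]]'
python3 -m jog '[[-0.012,0.039,0,0,0,0,0.4],[-0.024,0.078,0,0,0,0,0.4],[-0.036,0.117,0,0,0,0,0.4],[-0.048,0.156,0,0,0,0,0.4],[-0.06,0.195,0,0,0,0,0.4]]'
python3 - <<'E'
from look import *
s=state();p=snap('wrist','w14')
V=[(p,s,(322,265))]; print(fitcyl(V,54,44,(440,200,170)))
r=finder.outline_of(p,'large_c')
for d in r[:2]: print(d['confidence'],d['centre'],fitcirc(p,s,d['region'],66,(437,269,96),True),fitcirc(p,s,d['region'],66,(437,269,96),False))
E
```

```text
time: 12.25
ee_pos: [566.7, -197.5, 357.3]
ee_rot: [0.707, -0.001, 0.002, -0.707]
ft_force: [1.0, 0.9, -0.4]
finger_gap: 0.608
time: 12.67
ee_pos: [505.6, -0.9, 357.6]
ee_rot: [0.707, -0.0, 0.002, -0.707]
ft_force: [0.6, 0.7, -0.2]
finger_gap: 0.608
time: 13.08
ee_pos: [444.5, 195.8, 358.0]
ee_rot: [0.707, -0.0, 0.002, -0.707]
ft_force: [1.5, 0.8, -0.8]
finger_gap: 0.603
t 13.08 pos [444.5 195.8 358. ] fixrot [0.0003 0.003  0.0033] F [ 1.5  0.8 -0.8] gap 0.603
(array([445.67035583, 196.91277295, 165.91106201]), np.float64(0.4549068413757749))
0.57 [307.0, 91.3] (array([436.74522901, 270.30517382,  90.62013974]), np.float64(0.496052729911726)) (array([436.64788928, 269.87560538]), np.float64(1.2768895273181236))
```

View pics/w14.png

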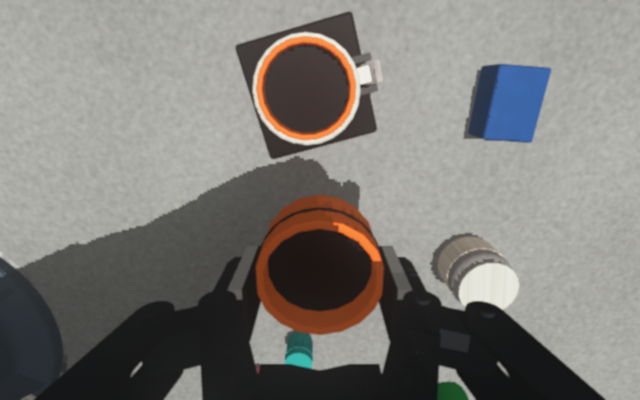

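```bash
python3 -m jog '[[-0.003,0.03,0,0,0,0,0.4],[-0.0085,0.06,-0.01,0,0.003,0.003,0.4],[-0.0085,0.074,-0.04,0,0.003,0.003,0.4],[-0.0085,0.074,-0.06,0,0.003,0.003,0.4],[-0.0085,0.074,-0.06,0,0.003,0.003,0.4]]'
python3 - <<'E'
from look import *
s=state();p=snap('wrist','w15');snap('side','s15')
V=[(p,s,(322,265))]; print(fitcyl(V,54,44,(437,270,105)))
E
```

```text
time: 13.6
ee_pos: [434.2, 272.4, 294.5]
ee_rot: [0.708, 0.001, -0.004, -0.706]
ft_force: [-1.4, -0.8, -1.0]
finger_gap: 0.6
t 13.6 pos [434.2 272.4 294.5] fixrot [ 0.0021 -0.0052 -0.0068] F [-1.4 -0.8 -1. ] gap 0.6
(array([434.86864329, 288.55805736, 117.82355884]), np.float64(5.2655949187039415))
```

View pics/w15.png

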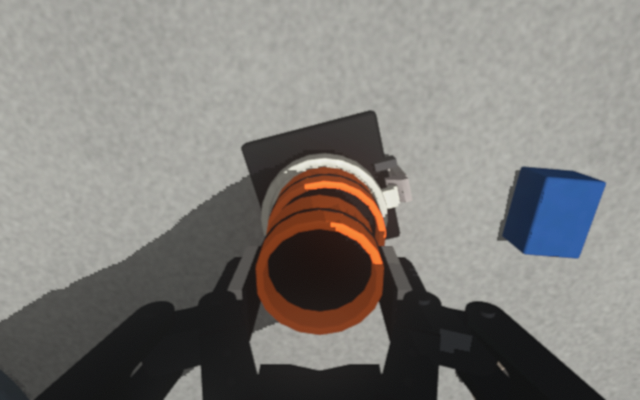

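View pics/s15.png

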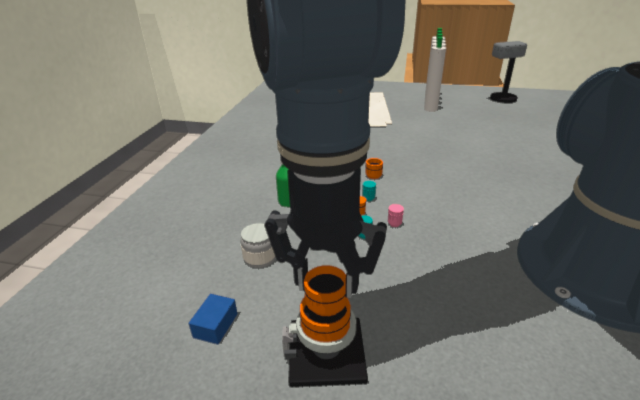

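```bash
python3 -m jog '[[0.002,-0.0025,0,-0.002,-0.004,-0.006,0.4],[0.002,-0.0025,-0.003,-0.002,-0.004,-0.006,0.4],[0.002,-0.0025,-0.006,-0.002,-0.004,-0.006,0.4],[0.002,-0.0025,-0.008,-0.002,-0.004,-0.006,0.4],[0.002,-0.0025,-0.008,-0.002,-0.004,-0.006,0.4]]'
python3 - <<'E'
from look import *
s=state()
E
```

```text
time: 14.12
ee_pos: [437.3, 269.3, 290.1]
ee_rot: [0.708, 0.0, 0.001, -0.706]
ft_force: [-0.6, -1.3, -1.2]
finger_gap: 0.605
t 14.12 pos [437.3 269.3 290.1] fixrot [0.0019 0.0024 0.0011] F [-0.6 -1.3 -1.2] gap 0.605
```

```bash
python3 -m jog '[[-0.001,0,-0.002,0.002,0.002,0,0.4],[-0.001,0,-0.005,0.002,0.002,0,0.4],[-0.001,0,-0.008,0.002,0.002,0,0.4],[-0.001,0,-0.011,0.002,0.002,0,0.4],[-0.001,0,-0.012,0.002,0.002,0,0.4]]'
python3 -m jog '[[0,0,-0.001,0,0,0,0.4],[0,0,-0.002,0,0,0,0.4],[0,0,-0.003,0,0,0,0.4],[0,0,-0.004,0,0,0,0.4],[0,0,-0.004,0,0,0,0.4]]'
python3 - <<'E'
from look import *
s=state();p=snap('wrist','w16');snap('side','s16')
E
```

```text
time: 14.53
ee_pos: [436.1, 269.3, 277.5]
ee_rot: [0.707, -0.0, 0.0, -0.707]
ft_force: [-0.6, 0.5, -1.1]
finger_gap: 0.602
time: 14.95
ee_pos: [436.2, 269.3, 273.5]
ee_rot: [0.707, -0.0, 0.0, -0.707]
ft_force: [-1.1, -1.3, 2.1]
finger_gap: 0.604
t 14.95 pos [436.2 269.3 273.5] fixrot [ 0.0002 -0.0001  0.001 ] F [-1.1 -1.3  2.1] gap 0.604
```

View pics/w16.png

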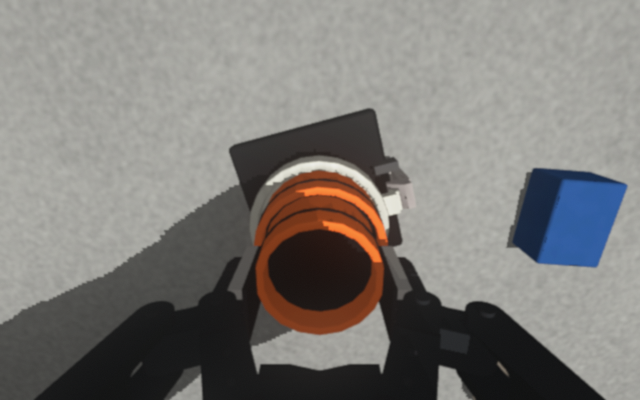

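View pics/s16.png

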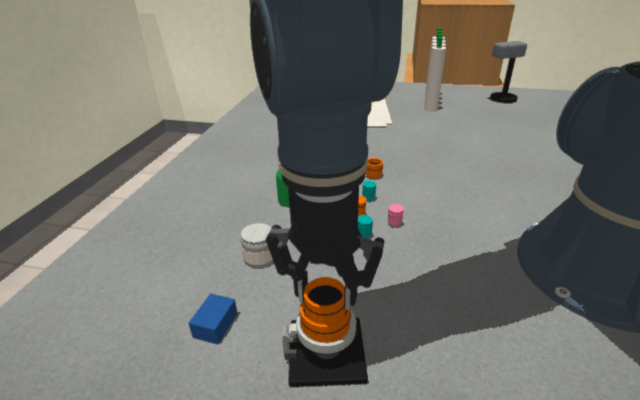

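```bash
python3 -m jog '[[0,0,0,0,0,0,0.7],[0,0,0,0,0,0,0.85],[0,0,0.0,0,0,0,0.85],[0,0,0.03,0,0,0,0.85],[0,0,0.07,0,0,0,0.85]]'
python3 -m jog '[[0,-0.01,0.02,0,0,0,0.85],[0,-0.04,0.03,0,0,0,0.85],[0,-0.05,0.03,0,0,0,0.85],[0,-0.05,0.03,0,0,0,0.85],[0,-0.05,0.03,0,0,0,0.85]]'
python3 - <<'E'
from look import *
s=state();p=snap('wrist','w17'); snap('side','s17')
r=finder.outline_of(p,'medium_c')
for d in r[:2]: print(d['confidence'],d['centre'],fitcirc(p,s,d['region'],54,(437,270,124),True),fitcirc(p,s,d['region'],54,(437,270,124),False))
r=finder.outline_of(p,'large_c')
for d in r[:2]: print(d['confidence'],d['centre'],fitcirc(p,s,d['region'],66,(437,269,96),False))
E
```

```text
time: 15.47
ee_pos: [435.2, 268.7, 341.9]
ee_rot: [0.708, -0.002, -0.001, -0.706]
ft_force: [0.8, 1.4, 0.4]
finger_gap: 0.847
time: 15.88
ee_pos: [435.2, 218.4, 371.6]
ee_rot: [0.708, -0.003, -0.001, -0.706]
ft_force: [0.3, 1.5, -0.2]
finger_gap: 0.849
t 15.88 pos [435.2 218.4 371.6] fixrot [ 0.0031 -0.0052  0.0022] F [ 0.3  1.5 -0.2] gap 0.849
0.56 [323.5, 122.6] (array([436.37001343, 271.16624656, 119.33676924]), np.float64(0.5611595764740008)) (array([436.3548362 , 271.60440188]), np.float64(1.0274491638978542))
0.65 [328.7, 82.5] (array([436.69386849, 269.72147688]), np.float64(17.4429959517828))
0.54 [308.7, 74.1] (array([436.82892518, 270.62953137]), np.float64(15.78635477382005))
```

View pics/w17.png

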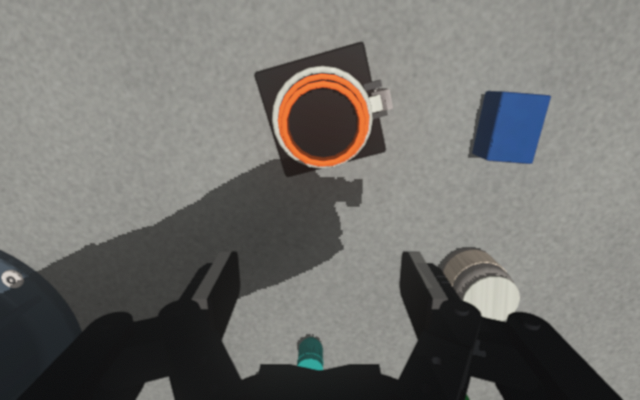

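View pics/s17.png

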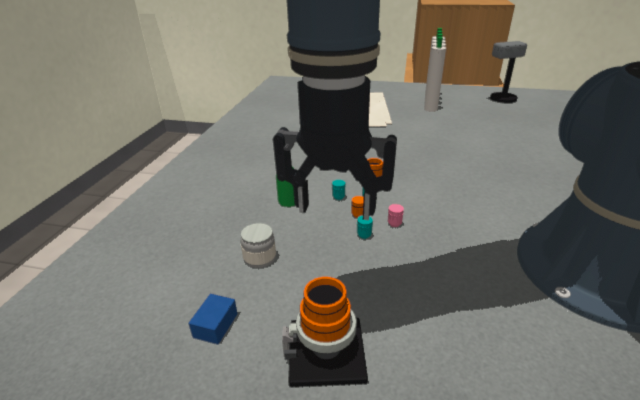

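```bash
python3 -m jog '[[0,-0.04,0,0,0,0,0.85],[0,-0.08,0,0,0,0,0.85],[0,-0.12,0,0,0,0,0.85],[0,-0.16,0,0,0,0,0.85],[0,-0.2,0,0,0,0,0.85]]'
python3 -m jog '[[0,-0.04,0,0,0,0,0.7],[0,-0.08,0,0,0,0,0.7],[0,-0.12,0,0,0,0,0.7],[0,-0.16,0,0,0,0,0.7],[0,-0.2,0,0,0,0,0.7]]'
python3 -m jog '[[0,-0.03,-0.01,0,0,0,0.7],[0,-0.06,-0.04,0,0,0,0.7],[0,-0.08,-0.08,0,0,0,0.7],[0,-0.08,-0.1,0,0,0,0.7],[0,-0.08,-0.1,0,0,0,0.7]]'
python3 - <<'E'
from look import *
s=state();s,p=wsnap('w18','small_c')
V=[(p,s,(320,190))]; print(fitcyl(V,42,32,(434,-253,0)),fitcyl(V,42,32,(434,-253,0),zfree=False))
E
```

```text
time: 16.5
ee_pos: [434.8, 18.1, 371.0]
ee_rot: [0.708, -0.002, -0.003, -0.706]
ft_force: [0.6, 0.2, -0.6]
finger_gap: 0.851
time: 16.92
ee_pos: [434.6, -183.5, 370.8]
ee_rot: [0.708, -0.002, -0.003, -0.706]
ft_force: [1.4, 0.5, -0.1]
finger_gap: 0.705
time: 17.33
ee_pos: [433.2, -263.4, 265.9]
ee_rot: [-0.707, 0.004, 0.005, 0.707]
ft_force: [-0.7, 1.0, -1.5]
finger_gap: 0.702
t 17.33 pos [ 433.2 -263.4  265.9] fixrot [-0.0006 -0.0127 -0.0003] F [-0.7  1.  -1.5] gap 0.702
small_c [325.6 195.7] 0.78 z20-> [ 434.5 -256.2   20. ]
(array([ 433.86401522, -256.78409425,   -4.90274365]), np.float64(0.4064278848478454)) (array([ 433.88545296, -255.09588311]), np.float64(0.919236573435317))
```

View pics/w18.png

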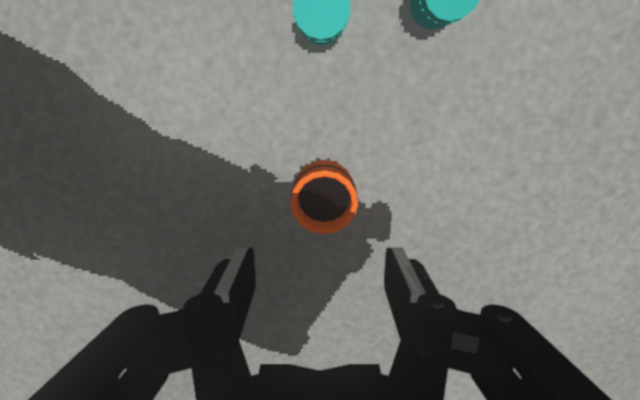

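```bash
python3 -m jog '[[0.001,0.007,-0.01,0,-0.008,0,0.7],[0.001,0.0075,-0.04,0,-0.008,0,0.7],[0.001,0.0075,-0.07,0,-0.008,0,0.7],[0.001,0.0075,-0.076,0,-0.008,0,0.7],[0.001,0.0075,-0.076,0,-0.008,0,0.7]]'
python3 -c "
from look import *
state()"
python3 -m jog '[[0,0,0,0,0,0,0.55],[0,0,0.002,0,0,0,0.4],[0,0,0.004,0,0,0,0.3],[0,0,0.004,0,0,0,0.3],[0,0,0.004,0,0,0,0.3]]'
python3 - <<'E'
from look import *
s=state();p=snap('wrist','w19')
V=[(p,s,(322,265))]; print(fitcyl(V,42,32,(433,-256,0)),fitcyl(V,42,32,(433,-256,0),zfree=False))
E
```

```text
time: 17.85
ee_pos: [435.9, -254.8, 195.1]
ee_rot: [0.708, 0.001, -0.001, -0.707]
ft_force: [-0.1, -0.1, 0.0]
finger_gap: 0.699
t 17.85 pos [ 435.9 -254.8  195.1] fixrot [ 0.0016 -0.0008 -0.0032] F [-0.1 -0.1  0. ] gap 0.699
time: 18.27
ee_pos: [436.2, -255.0, 200.0]
ee_rot: [0.708, 0.001, -0.001, -0.706]
ft_force: [0.1, 0.3, 0.0]
finger_gap: 0.462
t 18.27 pos [ 436.2 -255.   200. ] fixrot [ 0.0023  0.0005 -0.0031] F [0.1 0.3 0. ] gap 0.462
(array([ 4.36960121e+02, -2.55561406e+02,  1.65989241e-02]), np.float64(0.4855656820418221)) (array([ 436.96031285, -255.57085324]), np.float64(0.48576513109183045))
```

View pics/w19.png

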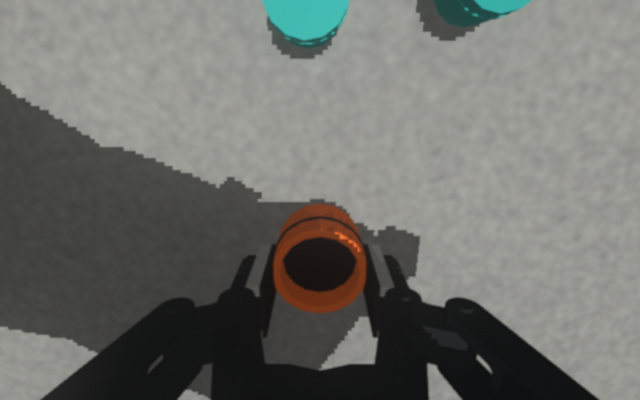

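```bash
python3 -m jog '[[0,0,0.03,0,0,0,0.3],[0,0,0.07,0,0,0,0.3],[0,0.01,0.11,0,0,0,0.3],[0,0.04,0.15,0,0,0,0.3],[0,0.08,0.19,0,0,0,0.3]]'
python3 -m jog '[[0,0.04,0,0,0,0,0.3],[0,0.08,0,0,0,0,0.3],[0,0.12,0,0,0,0,0.3],[0,0.16,0,0,0,0,0.3],[0,0.19,0,0,0,0,0.3]]'
python3 -m jog '[[0,0.04,0,0,0,0,0.3],[0,0.08,0,0,0,0,0.3],[0,0.12,0,0,0,0,0.3],[0,0.16,0,0,0,0,0.3],[0,0.18,0,0,0,0,0.3]]'
python3 - <<'E'
from look import *
s=state();p=snap('wrist','w20');snap('side','s20')
V=[(p,s,(322,265))]; print(fitcyl(V,42,32,(437,200,190)))
r=finder.outline_of(p,'medium_c')
for d in r[:2]: print(d['confidence'],d['centre'],fitcirc(p,s,d['region'],54,(437,270,124),True),fitcirc(p,s,d['region'],54,(437,270,124),False))
E
```

```text
time: 18.73
ee_pos: [435.7, -191.0, 375.5]
ee_rot: [0.708, 0.001, 0.0, -0.706]
ft_force: [2.2, 0.8, -0.1]
finger_gap: 0.467
time: 19.15
ee_pos: [435.1, 1.4, 375.8]
ee_rot: [0.708, 0.001, 0.0, -0.706]
ft_force: [0.7, -0.3, -0.6]
finger_gap: 0.468
time: 19.57
ee_pos: [434.6, 184.9, 375.9]
ee_rot: [0.708, 0.002, -0.001, -0.707]
ft_force: [-0.1, -0.7, -1.2]
finger_gap: 0.469
t 19.57 pos [434.6 184.9 375.9] fixrot [ 0.0015  0.0021 -0.0036] F [-0.1 -0.7 -1.2] gap 0.469
(array([435.49664125, 184.10825564, 174.98474985]), np.float64(0.5316824386106341))
0.94 [322.3, 68.6] (array([436.3680757 , 271.41719203, 121.12891871]), np.float64(0.6335919774109199)) (array([436.36857474, 271.27638764]), np.float64(0.8278932462822634))
0.61 [326.2, 114.0] (array([436.37261635, 271.33152228, 123.9736945 ]), np.float64(10.964166636133491)) (array([436.3813812, 271.3402091]), np.float64(10.969394883893715))
```

View pics/w20.png

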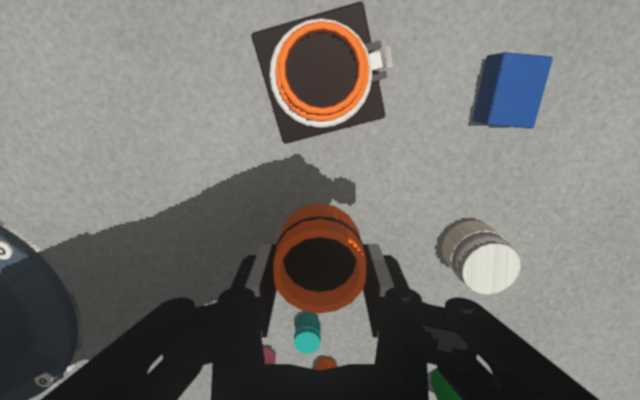

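View pics/s20.png

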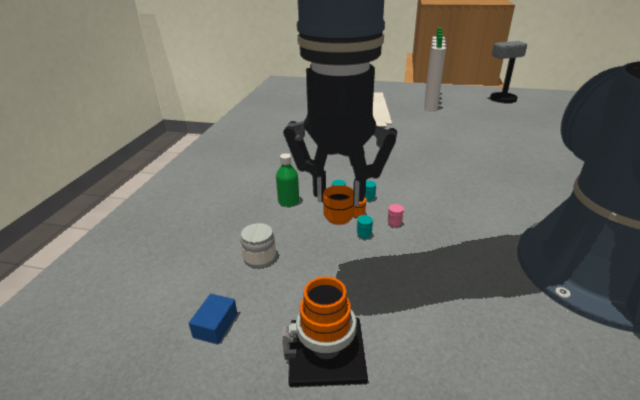

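```bash
python3 -m jog '[[0.001,0.035,0,0,0,0,0.3],[0.001,0.065,-0.01,0,0.002,-0.003,0.3],[0.001,0.087,-0.025,0,0.002,-0.003,0.3],[0.001,0.087,-0.042,0,0.002,-0.003,0.3],[0.001,0.087,-0.042,0,0.002,-0.003,0.3]]'
python3 -m jog '[[0,0,0,0,0,0,0.3],[0,0,0,0,0,0,0.3],[0,0,0,0,0,0,0.3],[0,0,0,0,0,0,0.3],[0,0,0,0,0,0,0.3]]'
python3 - <<'E'
from look import *
s=state();p=snap('wrist','w21');snap('side','s21')
E
```

```text
time: 20.13
ee_pos: [435.3, 269.1, 330.9]
ee_rot: [0.709, -0.001, -0.002, -0.705]
ft_force: [-0.6, -0.5, -1.6]
finger_gap: 0.468
time: 20.55
ee_pos: [435.6, 268.7, 331.7]
ee_rot: [0.709, -0.001, -0.001, -0.706]
ft_force: [0.6, 0.6, -0.7]
finger_gap: 0.466
t 20.55 pos [435.6 268.7 331.7] fixrot [ 0.0044 -0.0029 -0.0009] F [ 0.6  0.6 -0.7] gap 0.466
```

View pics/w21.png

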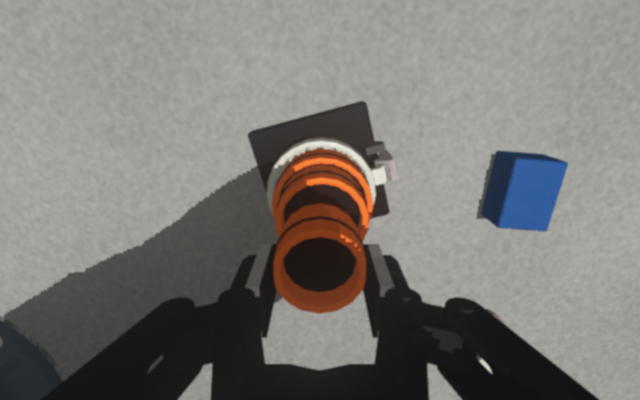

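View pics/s21.png

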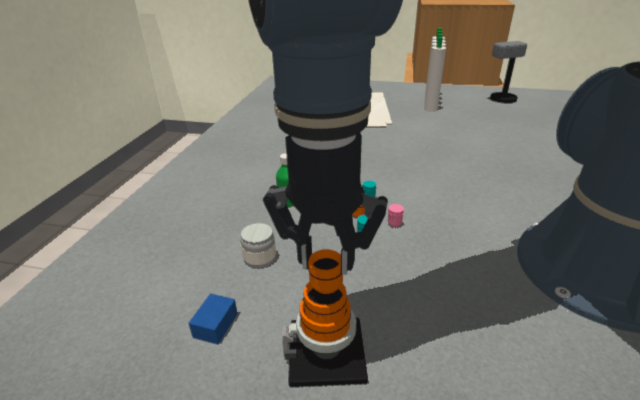

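```bash
python3 -m jog '[[0,0.0025,0,0.004,-0.003,0,0.3],[0,0.0025,0,0.004,-0.003,0,0.3],[0,0.0025,-0.004,0.004,-0.003,0,0.3],[0,0.0025,-0.008,0.004,-0.003,0,0.3],[0,0.0025,-0.008,0.004,-0.003,0,0.3]]'
python3 - <<'E'
from look import *
s=state();p=snap('wrist','w22')
E
```

```text
time: 21.07
ee_pos: [435.2, 271.3, 322.4]
ee_rot: [0.708, 0.0, -0.001, -0.707]
ft_force: [-0.6, -1.3, -0.6]
finger_gap: 0.468
t 21.07 pos [435.2 271.3 322.4] fixrot [ 0.0013 -0.0013 -0.0014] F [-0.6 -1.3 -0.6] gap 0.468
```

View pics/w22.png

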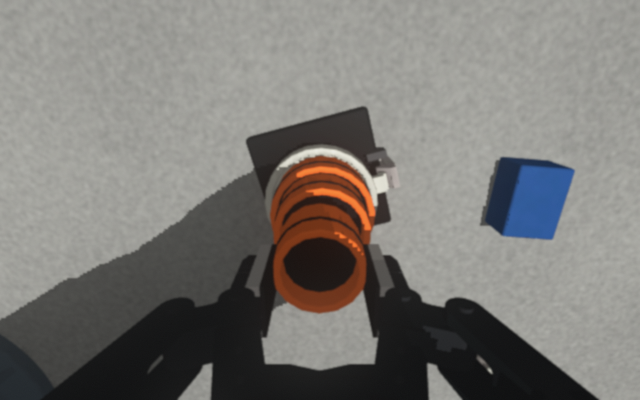

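```bash
python3 -m jog '[[0.001,0.0,-0.002,0.001,-0.001,0,0.3],[0.001,0.0,-0.005,0.001,-0.001,0,0.3],[0.001,0,-0.008,0.001,-0.001,0,0.3],[0.001,0,-0.01,0.001,-0.001,0,0.3],[0.001,0,-0.01,0.001,-0.001,0,0.3]]'
python3 -m jog '[[0,0,-0.001,0,0,0,0.3],[0,0,-0.002,0,0,0,0.3],[0,0,-0.003,0,0,0,0.3],[0,0,-0.003,0,0,0,0.3],[0,0,-0.003,0,0,0,0.3]]'
python3 - <<'E'
from look import *
s=state();p=snap('wrist','w23');snap('side','s23')
E
```

```text
time: 21.53
ee_pos: [436.1, 271.2, 312.2]
ee_rot: [0.707, 0.0, -0.001, -0.707]
ft_force: [-0.2, -0.1, -0.3]
finger_gap: 0.466
time: 21.95
ee_pos: [436.1, 271.2, 309.3]
ee_rot: [0.707, 0.0, -0.001, -0.707]
ft_force: [-0.3, -0.6, 2.1]
finger_gap: 0.465
t 21.95 pos [436.1 271.2 309.3] fixrot [ 0.0005 -0.0007 -0.0014] F [-0.3 -0.6  2.1] gap 0.465
```

View pics/w23.png

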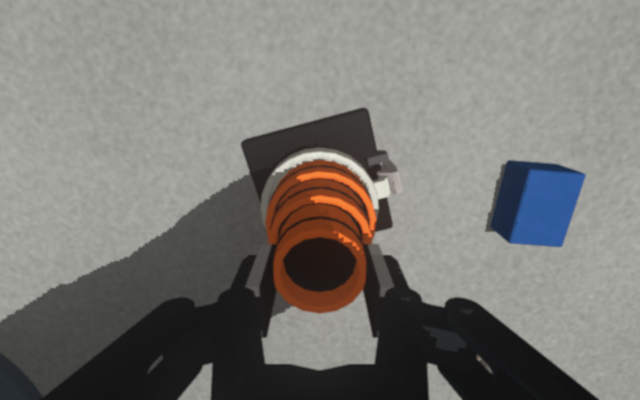

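View pics/s23.png

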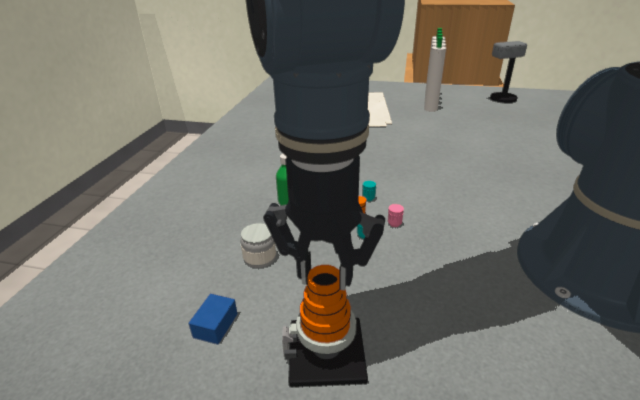

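```bash
python3 -m jog '[[0,0,-0.001,0,0,0,0.3],[0,0,-0.002,0,0,0,0.3],[0,0,-0.002,0,0,0,0.3],[0,0,-0.002,0,0,0,0.3],[0,0,-0.002,0,0,0,0.3]]'
python3 -m jog '[[0,0,0,0,0,0,0.55],[0,0,0,0,0,0,0.7],[0,0,0.0,0,0,0,0.7],[0,0,0.03,0,0,0,0.7],[0,0,0.06,0,0,0,0.7]]'
python3 -m jog '[[0,-0.02,0.01,0,0,0,0.7],[0,-0.04,0.02,0,0,0,0.7],[0,-0.05,0.02,0,0,0,0.7],[0,-0.05,0.02,0,0,0,0.7],[0,-0.05,0.02,0,0,0,0.7]]'
python3 - <<'E'
from look import *
s=state();p=snap('wrist','w24'); snap('side','s24')
r=finder.outline_of(p,'small_c')
for d in r[:2]: print(d['confidence'],d['centre'],fitcirc(p,s,d['region'],42,(437,270,152),True),fitcirc(p,s,d['region'],42,(437,270,152),False))
E
```

```text
time: 22.47
ee_pos: [436.2, 271.2, 307.4]
ee_rot: [0.707, 0.0, -0.001, -0.707]
ft_force: [-1.1, -0.6, 4.4]
finger_gap: 0.469
time: 22.88
ee_pos: [435.6, 270.9, 366.9]
ee_rot: [0.708, -0.001, -0.002, -0.706]
ft_force: [0.3, 0.4, 1.0]
finger_gap: 0.698
time: 23.3
ee_pos: [435.6, 220.7, 386.3]
ee_rot: [0.708, -0.001, -0.002, -0.706]
ft_force: [0.3, 0.2, 0.4]
finger_gap: 0.698
t 23.3 pos [435.6 220.7 386.3] fixrot [ 0.0023 -0.0041 -0.0003] F [0.3 0.2 0.4] gap 0.698
0.77 [323.0, 127.1] (array([436.20544507, 272.02984877, 146.42462694]), np.float64(0.6473090156054689)) (array([436.30867811, 272.67277272]), np.float64(1.1307618626628515))
```

View pics/w24.png

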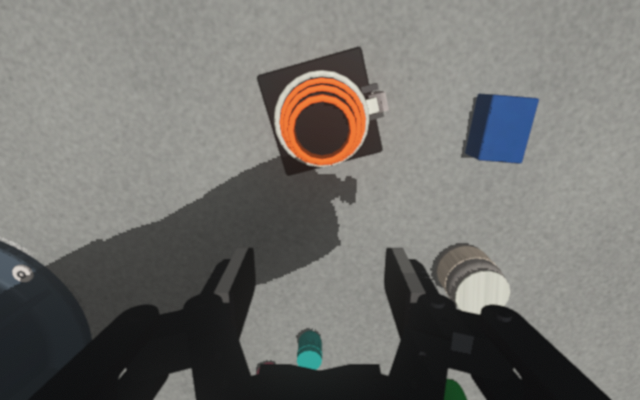

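View pics/s24.png

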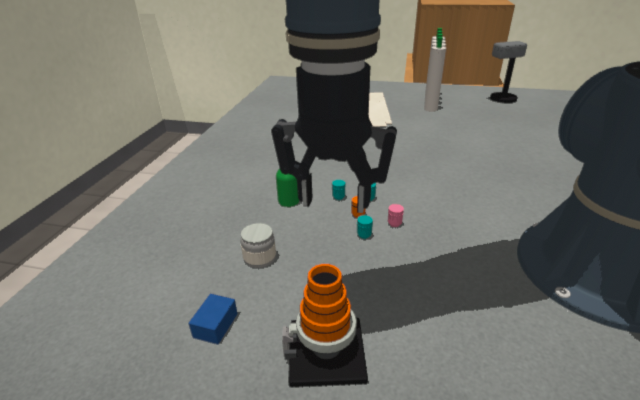

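```bash
python3 -m jog '[[0,-0.04,0,0,0,0,0.6],[0.002,-0.08,0,0,0,0,0.6],[0.004,-0.12,0,0,0,0,0.6],[0.006,-0.16,0,0,0,0,0.6],[0.008,-0.2,0,0,0,0,0.6]]'
python3 -m jog '[[0,-0.04,0,0,0,0,0.55],[0,-0.08,-0.02,0,0,0,0.55],[0,-0.11,-0.06,0,0,0,0.55],[0,-0.11,-0.1,0,0,0,0.55],[0,-0.11,-0.12,0,0,0,0.55]]'
python3 - <<'E'
from look import *
s=state();s,p=wsnap('w25','plug_c')
V=[(p,s,(320,190))]; print(fitcyl(V,30,20,(445,-77,0)),fitcyl(V,30,20,(445,-77,0),zfree=False))
E
```

```text
time: 23.87
ee_pos: [443.3, 20.3, 385.7]
ee_rot: [0.708, -0.001, -0.003, -0.706]
ft_force: [1.0, 0.1, -0.6]
finger_gap: 0.596
time: 24.28
ee_pos: [442.5, -90.9, 262.7]
ee_rot: [0.708, -0.002, -0.003, -0.706]
ft_force: [-0.2, 1.0, -1.1]
finger_gap: 0.549
t 24.28 pos [442.5 -90.9 262.7] fixrot [ 0.0023 -0.0068 -0.001 ] F [-0.2  1.  -1.1] gap 0.549
plug_c [303.2 280.6] 0.91 z20-> [ 429.5 -148.2   20. ]
plug_c [401.9 271.4] 0.88 z20-> [ 500.1 -140.1   20. ]
plug_c [203.2 160.1] 0.85 z20-> [366.5 -59.6  20. ]
plug_c [323.7 186.4] 0.77 z20-> [443.9 -76.9  20. ]
(array([445.02729372, -80.61336945,  -3.80408644]), np.float64(0.36895085431667707)) (array([445.00581127, -79.34353041]), np.float64(0.6142556626184709))
```

View pics/w25.png

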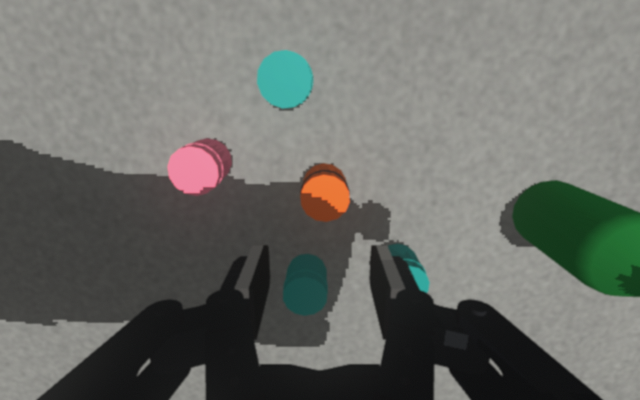

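```bash
python3 -m jog '[[0.0025,0.011,-0.005,0.002,-0.005,0,0.55],[0.0025,0.011,-0.035,0.002,-0.005,0,0.55],[0.0025,0.011,-0.065,0.002,-0.005,0,0.55],[0.0025,0.011,-0.074,0.002,-0.005,0,0.55],[0.0025,0.011,-0.074,0.002,-0.005,0,0.55]]'
python3 - <<'E'
from look import *
s=state();p=snap('wrist','w26');snap('side','s26')
V=[(p,s,(320,255))]; print(fitcyl(V,30,20,(445,-77,0),zfree=False))
E
```

```text
time: 24.8
ee_pos: [444.0, -77.4, 187.4]
ee_rot: [-0.707, 0.002, 0.005, 0.708]
ft_force: [-0.2, 0.3, 0.8]
finger_gap: 0.547
t 24.8 pos [444.  -77.4 187.4] fixrot [-0.0016 -0.0093 -0.0039] F [-0.2  0.3  0.8] gap 0.547
(array([444.74716376, -78.68381739]), np.float64(0.40852425520710695))
```

View pics/w26.png

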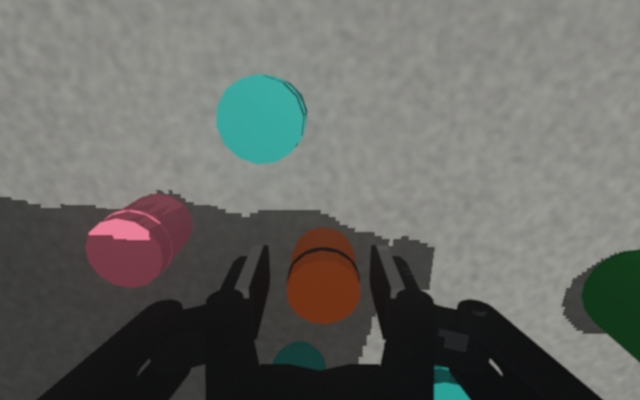

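```bash
python3 -m jog '[[0,-0.001,0,0,-0.007,-0.004,0.55],[0,-0.001,0,0,-0.007,-0.004,0.4],[0,-0.001,0.002,0,-0.007,-0.004,0.2],[0,-0.001,0.003,0,-0.007,-0.004,0.15],[0,-0.001,0.003,0,-0.007,-0.004,0.15]]'
python3 - <<'E'
from look import *
s=state();p=snap('wrist','w27');snap('side','s27')
V=[(p,s,(320,255))]; print(fitcyl(V,30,20,(445,-77,0)))
E
```

```text
time: 25.32
ee_pos: [445.1, -79.1, 193.1]
ee_rot: [-0.707, -0.0, -0.001, 0.707]
ft_force: [0.0, -0.5, -0.5]
finger_gap: 0.328
t 25.32 pos [445.1 -79.1 193.1] fixrot [-0.0007  0.002   0.0008] F [ 0.  -0.5 -0.5] gap 0.328
(array([446.04993831, -78.80116426,   1.30035453]), np.float64(0.4713248260932007))
```

View pics/w27.png

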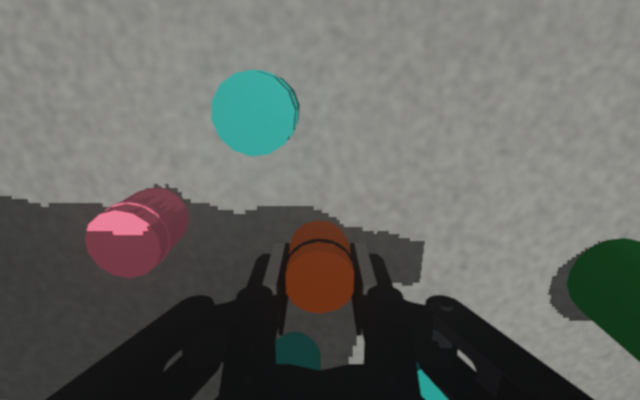

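View pics/s27.png

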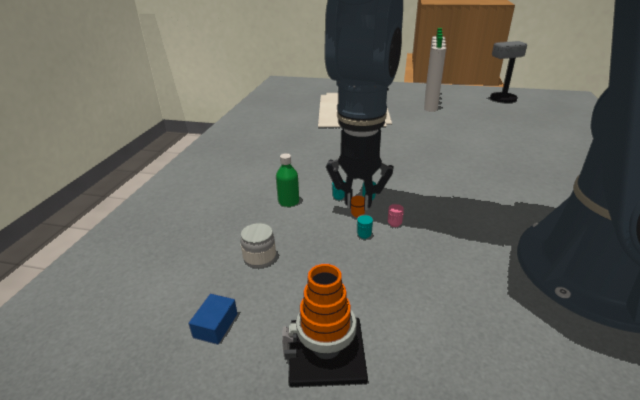

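```bash
python3 -m jog '[[0,0,0.03,0,0,0,0.15],[0,0,0.07,0,0,0,0.15],[0,0.01,0.11,0,0,0,0.15],[0,0.03,0.15,0,0,0,0.15],[0,0.06,0.185,0,0,0,0.15]]'
python3 -m jog '[[0,0.04,0.005,0,0,0,0.15],[0,0.08,0.01,0,0,0,0.15],[-0.005,0.12,0.01,0,0,0,0.15],[-0.009,0.16,0.01,0,0,0,0.15],[-0.009,0.2,0.01,0,0,0,0.15]]'
python3 -m jog '[[0,0,0,0,0,0,0.15],[0,0,0,0,0,0,0.15],[0,0,0,0,0,0,0.15],[0,0,0,0,0,0,0.15],[0,0,0,0,0,0,0.15]]'
python3 - <<'E'
from look import *
s=state();p=snap('wrist','w28');snap('side','s28')
V=[(p,s,(320,265))]; print(fitcyl(V,30,20,(437,190,200)))
r=finder.outline_of(p,'small_c')
for d in r[:2]: print(d['confidence'],d['centre'],fitcirc(p,s,d['region'],42,(437,270,152),True),fitcirc(p,s,d['region'],42,(437,270,152),False))
E
```

```text
time: 25.83
ee_pos: [444.7, -24.1, 374.6]
ee_rot: [-0.707, 0.0, -0.002, 0.707]
ft_force: [2.1, 0.1, -1.0]
finger_gap: 0.327
time: 26.25
ee_pos: [434.7, 177.7, 384.9]
ee_rot: [-0.707, -0.0, -0.002, 0.707]
ft_force: [1.2, -0.3, -0.3]
finger_gap: 0.331
time: 26.67
ee_pos: [434.9, 176.6, 384.9]
ee_rot: [-0.707, 0.001, -0.003, 0.707]
ft_force: [0.5, 0.2, -0.2]
finger_gap: 0.328
t 26.67 pos [434.9 176.6 384.9] fixrot [-0.0004  0.003   0.0048] F [ 0.5  0.2 -0.2] gap 0.328
(array([435.86881482, 176.50389831, 192.2658363 ]), np.float64(0.5828471138393512))
0.89 [321.6, 51.7] (array([436.21253853, 272.31684828, 147.44936009]), np.float64(0.5896699830669806)) (array([436.27327418, 271.79150218]), np.float64(1.0071008066245901))
```

View pics/w28.png

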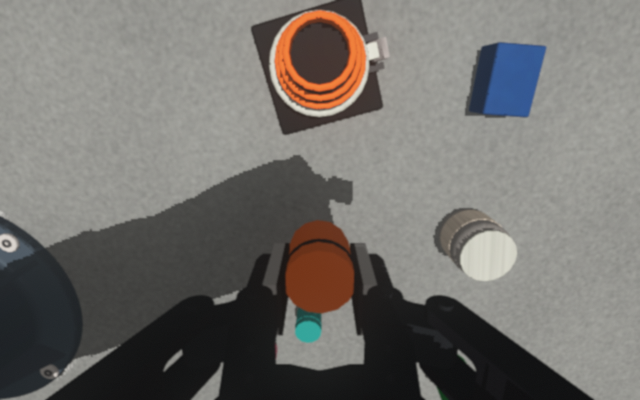

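View pics/s28.png

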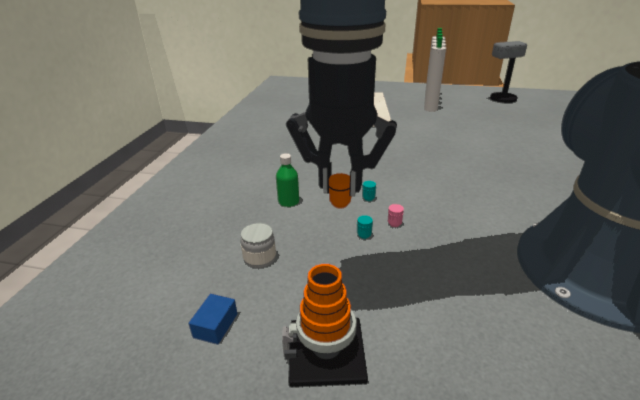

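```bash
python3 -m jog '[[0.001,0.035,0,0,0,0,0.15],[0.001,0.07,0,0,0.003,0.004,0.15],[0.001,0.0955,-0.015,0,0.003,0.004,0.15],[0.001,0.0955,-0.03,0,0.003,0.004,0.15],[0.001,0.0955,-0.035,0,0.003,0.004,0.15]]'
python3 -m jog '[[0,0,0,0,0,0,0.15],[0,0,0,0,0,0,0.15],[0,0,0,0,0,0,0.15],[0,0,0,0,0,0,0.15],[0,0,0,0,0,0,0.15]]'
python3 - <<'E'
from look import *
s=state();p=snap('wrist','w29');snap('side','s29')
E
```

```text
time: 27.23
ee_pos: [435.5, 272.9, 348.0]
ee_rot: [0.707, -0.0, -0.001, -0.707]
ft_force: [-0.1, -1.2, -0.4]
finger_gap: 0.327
time: 27.65
ee_pos: [435.8, 272.5, 348.8]
ee_rot: [0.707, -0.0, -0.0, -0.707]
ft_force: [-0.4, -0.2, 0.6]
finger_gap: 0.328
t 27.65 pos [435.8 272.5 348.8] fixrot [ 0.0001 -0.0008  0.0001] F [-0.4 -0.2  0.6] gap 0.328
```

View pics/w29.png

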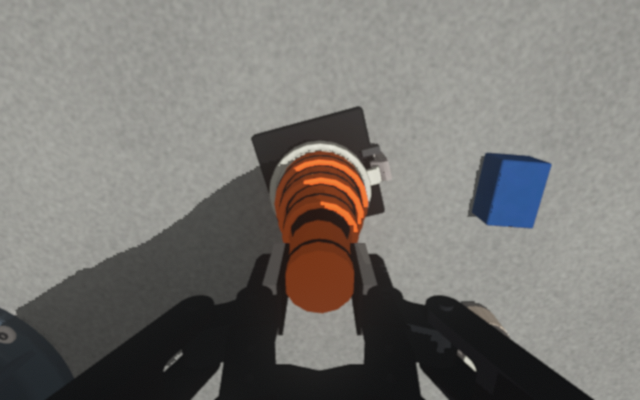

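View pics/s29.png

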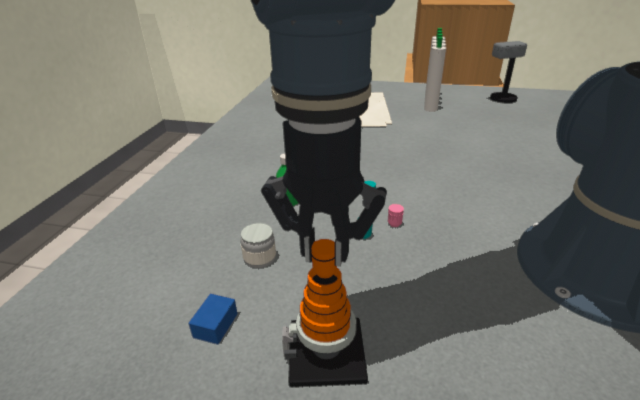

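Plug at (320,270) in the wrist view is aligned over the small socket; lowering it.

```bash
python3 -m jog '[[0,0,-0.004,0,0,0,0.15],[0,0,-0.008,0,0,0,0.15],[0,0,-0.012,0,0,0,0.15],[0,0,-0.015,0,0,0,0.15],[0,0,-0.015,0,0,0,0.15]]'
python3 -m jog '[[0,0,-0.001,0,0,0,0.15],[0,0,-0.002,0,0,0,0.15],[0,0,-0.003,0,0,0,0.15],[0,0,-0.004,0,0,0,0.15],[0,0,-0.004,0,0,0,0.15]]'
python3 - <<'E'
from look import *
s=state();p=snap('wrist','w30');snap('side','s30')
E
```

```text
time: 28.17
ee_pos: [435.4, 272.6, 332.6]
ee_rot: [0.707, -0.001, -0.001, -0.707]
ft_force: [-0.8, 0.1, -0.7]
finger_gap: 0.329
time: 28.58
ee_pos: [435.5, 272.7, 328.8]
ee_rot: [0.707, -0.001, -0.001, -0.707]
ft_force: [-0.4, 0.1, 4.4]
finger_gap: 0.321
t 28.58 pos [435.5 272.7 328.8] fixrot [ 0.0007 -0.0018 -0.0004] F [-0.4  0.1  4.4] gap 0.321
```

View pics/s30.png

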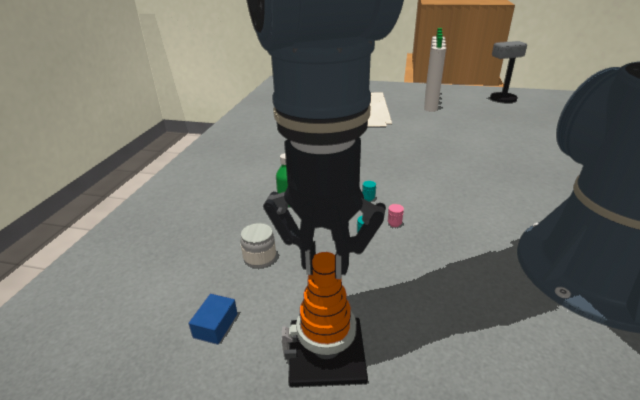

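View pics/w30.png

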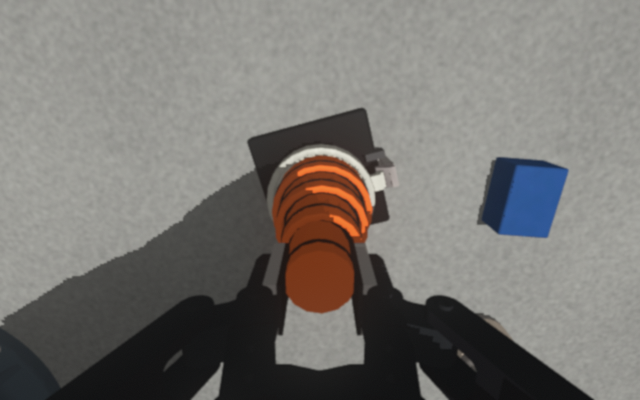

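```bash
python3 -m jog '[[0,0,0,0,0,0,0.4],[0,0,0,0,0,0,0.5],[0,0,0.0,0,0,0,0.55],[0,0,0.03,0,0,0,0.55],[0,0,0.06,0,0,0,0.55]]'
python3 -m jog '[[0,-0.02,0.01,0,0,0,0.3],[0,-0.04,0.02,0,0,0,0],[0,-0.05,0.02,0,0,0,0],[0,-0.05,0.02,0,0,0,0],[0,-0.05,0.02,0,0,0,0]]'
python3 - <<'E'
from look import *
s=state();p=snap('wrist','w31'); snap('side','s31')
r=finder.outline_of(p,'plug_c')
for d in r[:2]: print(d['confidence'],d['centre'],fitcirc(p,s,d['region'],30,(437,272,180),True),fitcirc(p,s,d['region'],30,(437,272,180),False))
E
```

```text
time: 29.1
ee_pos: [434.9, 272.3, 388.3]
ee_rot: [0.708, -0.002, -0.002, -0.706]
ft_force: [1.0, 0.0, 1.1]
finger_gap: 0.549
time: 29.52
ee_pos: [434.9, 222.1, 407.7]
ee_rot: [0.708, -0.002, -0.002, -0.706]
ft_force: [0.6, -0.9, -0.1]
finger_gap: -0.003
t 29.52 pos [434.9 222.1 407.7] fixrot [ 0.0026 -0.0054  0.0008] F [ 0.6 -0.9 -0.1] gap -0.003
0.77 [319.8, 129.2] (array([435.0174033 , 273.53290576, 178.02256286]), np.float64(0.6157826855276242)) (array([435.08198879, 273.78091034]), np.float64(0.6650783321369852))
0.7 [319.2, 344.9] (array([ 424.8658255 , -398.50435439, -372.10077873]), np.float64(1.6282119652807863)) (array([421.83957273, 122.26916188]), np.float64(19.12381658053616))
```

View pics/w31.png

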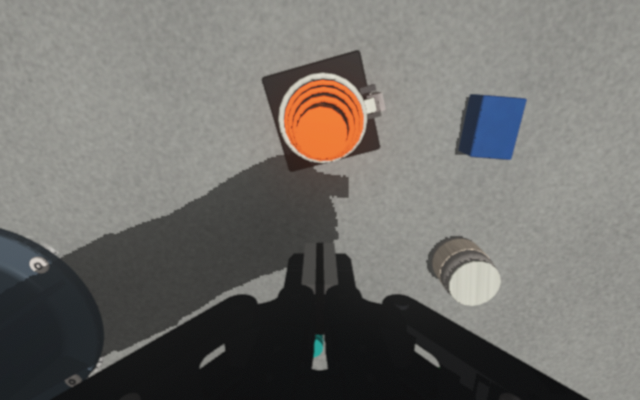

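View pics/s31.png

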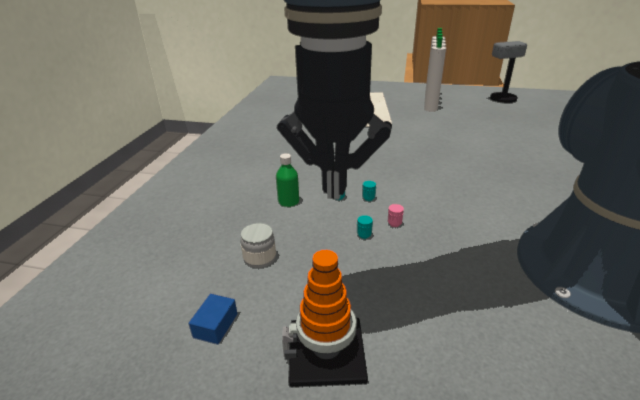

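```bash
python3 -m jog '[[0.001,0.025,0,0.002,-0.005,0,0],[0.001,0.05,-0.01,0.002,-0.005,0,0],[0.001,0.05,-0.03,0.002,-0.005,0,0],[0.001,0.05,-0.038,0.002,-0.005,0,0],[0.001,0.05,-0.038,0.002,-0.005,0,0]]'
python3 -m jog '[[0,0,0,0,0,0,0],[0,0,0,0,0,0,0],[0,0,0,0,0,0,0],[0,0,0,0,0,0,0],[0,0,0,0,0,0,0]]'
python3 - <<'E'
from look import *
s=state();p=snap('wrist','w32'); snap('side','s32')
E
```

```text
time: 30.08
ee_pos: [435.1, 272.9, 367.3]
ee_rot: [0.708, -0.001, -0.002, -0.706]
ft_force: [-0.5, -0.8, 0.2]
finger_gap: 0.001
time: 30.5
ee_pos: [435.3, 272.8, 367.9]
ee_rot: [0.708, -0.001, -0.002, -0.706]
ft_force: [0.4, 0.2, -0.2]
finger_gap: -0.001
t 30.5 pos [435.3 272.8 367.9] fixrot [ 0.0027 -0.0036 -0.0013] F [ 0.4  0.2 -0.2] gap -0.001
```

View pics/w32.png

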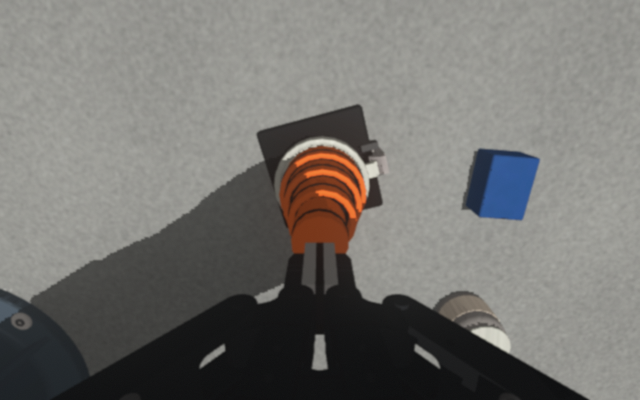

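View pics/s32.png

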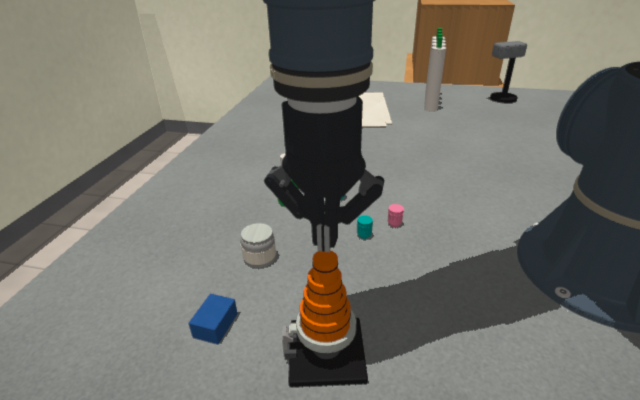

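Closed fingertips are centred over the plug. Pressing in stages.

```bash
python3 -m jog '[[0.0005,-0.0005,-0.003,0.002,-0.003,0,0],[0.0005,-0.0005,-0.006,0.002,-0.003,0,0],[0.0005,-0.0005,-0.009,0.002,-0.003,0,0],[0.0005,-0.0005,-0.012,0.002,-0.003,0,0],[0.0005,-0.0005,-0.012,0.002,-0.003,0,0]]'
python3 -m jog '[[0,0,-0.002,0,0,0,0],[0,0,-0.004,0,0,0,0],[0,0,-0.006,0,0,0,0],[0,0,-0.008,0,0,0,0],[0,0,-0.008,0,0,0,0]]'
python3 - <<'E'
from look import *
s=state();p=snap('side','s33')
E
```

```text
time: 31.02
ee_pos: [435.6, 272.2, 354.9]
ee_rot: [0.708, -0.0, -0.001, -0.707]
ft_force: [-0.3, -0.4, -0.0]
finger_gap: 0.001
time: 31.43
ee_pos: [435.7, 272.4, 347.5]
ee_rot: [0.707, 0.0, -0.001, -0.707]
ft_force: [-0.8, -1.0, 8.9]
finger_gap: 0.003
t 31.43 pos [435.7 272.4 347.5] fixrot [ 0.0006 -0.0004 -0.0015] F [-0.8 -1.   8.9] gap 0.003
```

View pics/s33.png

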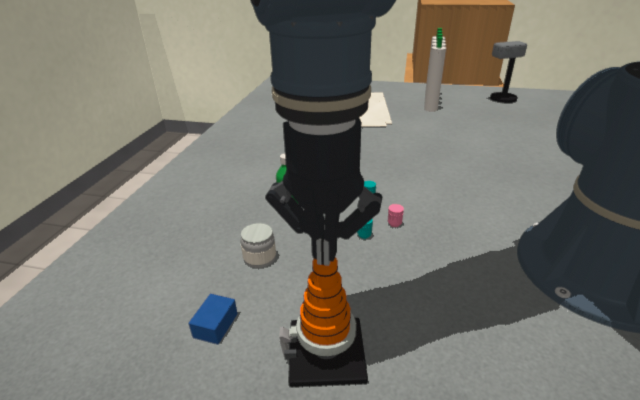

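```bash
python3 -m jog '[[0,0,-0.003,0,0,0,0],[0,0,-0.006,0,0,0,0],[0,0,-0.009,0,0,0,0],[0,0,-0.012,0,0,0,0],[0,0,-0.012,0,0,0,0]]'
python3 -m jog '[[0,0,-0.002,0,0,0,0],[0,0,-0.004,0,0,0,0],[0,0,-0.005,0,0,0,0],[0,0,-0.005,0,0,0,0],[0,0,-0.005,0,0,0,0]]'
python3 - <<'E'
from look import *
s=state();p=snap('side','s34');snap('wrist','w34')
E
```

```text
time: 31.9
ee_pos: [435.6, 272.3, 335.3]
ee_rot: [0.707, 0.0, -0.001, -0.707]
ft_force: [-1.2, -0.3, 5.9]
finger_gap: -0.001
time: 32.32
ee_pos: [435.7, 272.4, 330.6]
ee_rot: [0.707, 0.001, -0.001, -0.707]
ft_force: [-2.2, -0.2, 5.7]
finger_gap: 0.002
t 32.32 pos [435.7 272.4 330.6] fixrot [ 0.0004 -0.0001 -0.0016] F [-2.2 -0.2  5.7] gap 0.002
```

View pics/s34.png

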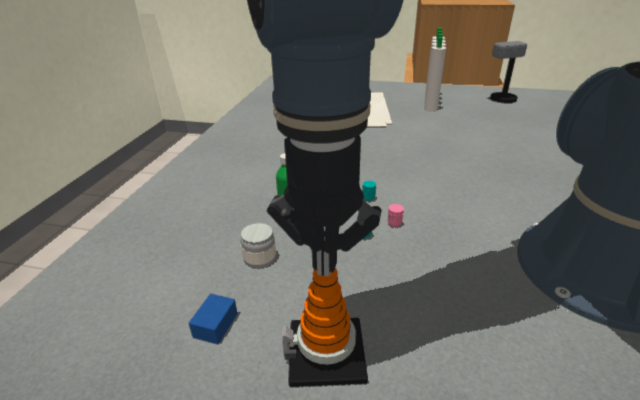

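View pics/w34.png

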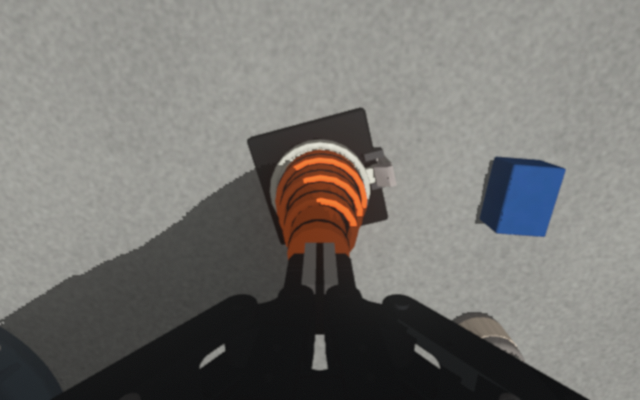

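```bash
python3 -m jog '[[0,0,0.002,0,0,0,0],[0,0,0.004,0,0,0,0],[0,0,0.007,0,0,0,0],[0,0,0.01,0,0,0,0],[0,0,0.02,0,0,0,0]]'
python3 -m jog '[[0,0,0.02,0,0,0,0],[0,-0.01,0.05,0,0,0,0],[0,-0.03,0.06,0,0,0,0],[0,-0.05,0.06,0,0,0,0],[0,-0.05,0.06,0,0,0,0]]'
python3 - <<'E'
from look import *
s=state();p=snap('side','s35');w=snap('wrist','w35')
for n,d,z in (('plug_c',30,164),('small_c',42,136),('medium_c',54,108),('large_c',66,80)):
  for q,ss,l in ((p,None,'side'),(w,s,'wrist')):
    r=finder.landmark_of(q,n)
    if r: print(n,l,r[0]['confidence'],r[0]['centre'],atz(ray(q,r[0]['centre'],ss),z-20).round(1))
r=finder.outline_of(w,'plug_c')[0]['region']; print(fitcirc(w,s,r,30,(436,272,164)))
a=p['image'][230:390,270:390]; cv2.imwrite('pics/s35z.png',cv2.resize(a,None,fx=4,fy=4)[:600,:,::-1])
E
```

```text
time: 32.83
ee_pos: [435.4, 272.2, 350.0]
ee_rot: [0.708, -0.0, -0.001, -0.707]
ft_force: [1.0, 0.4, 0.5]
finger_gap: -0.004
time: 33.25
ee_pos: [435.5, 220.1, 411.6]
ee_rot: [0.708, 0.0, -0.0, -0.707]
ft_force: [-1.0, -0.4, 0.1]
finger_gap: -0.004
t 33.25 pos [435.5 220.1 411.6] fixrot [ 0.0013 -0.     -0.0003] F [-1.  -0.4  0.1] gap -0.004
plug_c side 0.79 [392.8, 216.4] [365. 124. 144.]
plug_c wrist 0.88 [318.4, 119.2] [434.9 275.2 144. ]
small_c side 0.86 [328.4, 294.3] [431.2 271.5 116. ]
medium_c side 0.95 [322.5, 308.4] [439.4 270.9  88. ]
large_c side 0.78 [325.1, 322.9] [436.5 270.1  60. ]
(array([435.15097993, 272.46182134, 163.40950959]), np.float64(0.5740288961042499))
```

View pics/s35.png

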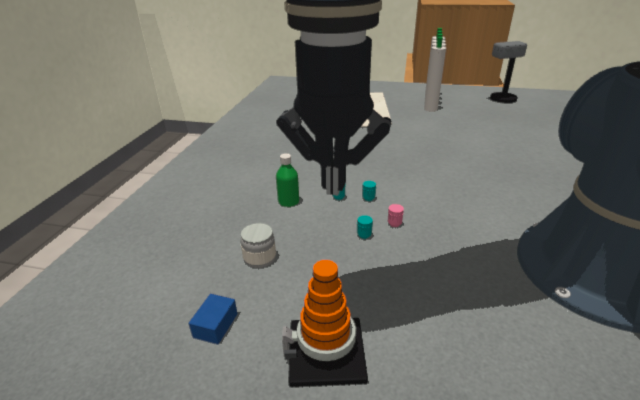

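View pics/s35z.png

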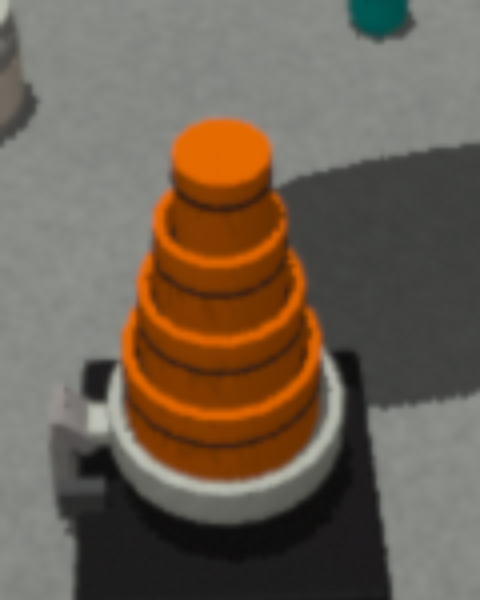

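View pics/w35.png

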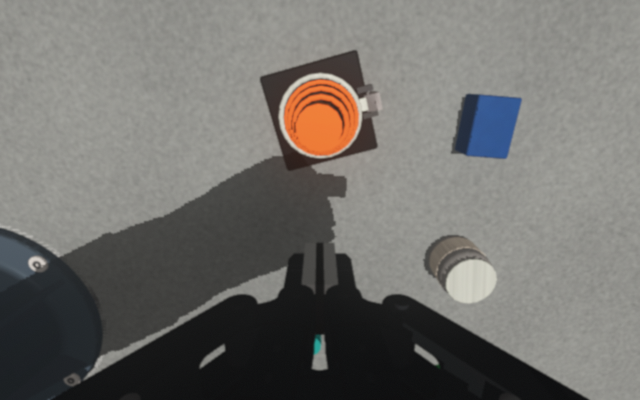

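```bash
python3 -c "
from bench import order
print(order.hand_in())"
```

```text
the job is handed in; nothing more can be done
None
```

The reducer display is built on the stand and held down by its catch, and the job is handed in. The clock stood at about 33 s of the 120 s allowed. No verdict was reported.

**What I did:** I put the large, medium and small fittings and then the orange plug into each other in the seat. Each was lowered until the wrist force showed contact near its calculated home height. I then pressed the stack down about 22 mm with the closed fingertips. The force dropped from about 9 N to 6 N on the way down, which fits the catch snapping over. I then lifted the arm clear.

**What the last checks showed:**
- **Catch:** the top of the plug measured 163 mm above the counter, against a nominal 180 mm with the stand up. That puts the seat about 16–17 mm down with nothing touching it. The side picture shows the catch over the seat's lug.
- **Nesting:** all four look upright and fully home in the pictures. While I was stacking them, the measured centres of neighbouring fittings were within about 2 mm of each other.
- **Bystanders:** the bottle, carton and tin look unmoved in the pictures, and I did not measure them again.

**Disagreements:**
- The wrist-camera heights read about 2–6 mm low throughout. I took contact forces and the given sizes as the deciding measure.
- In the last side picture the network's best match for the plug was the pink look-alike, so I ignored it.
- The top camera lost the seat behind the arm, so I used it only for the first look.

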